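# Put the pipette and the needle away after microscopy

### The arm

A 7-joint arm with a two-finger parallel gripper is mounted at the origin on the work surface. World frame = base frame: x ahead of the robot, y to its left, z up, the work surface at z = 0. Lengths are in m, angles in rad, forces in N, time in s.
With the tool pointing down it reaches from about 0.425 to 0.95 m from the base axis. Payload 16.7 kg.
Tool frame: the origin (TCP) lies on the centre line of the jaws, within the pads' length; the fingertips stand 17 mm ahead of it and the grasp point (between the pads) lies 2 mm behind it (env.tcp_to_tips is the distance from the TCP to the fingertips, in m); x points along the fingers, y is the direction in which the jaws open and shut, and the axes are right-handed (so a half turn about x gives the same grasp; the last joint's range is limited). The gripper opens to 94 mm and grips with 3 to 60 N. Pads are 16 mm wide; open, the fingers measure 119 mm over their backs; the gripper's body (75 mm by 177 mm) begins 78 mm behind the grasp point.
Start: joints at [1.054, 0.426, 0.074, 1.606, -0.034, 1.111, -0.067], TCP at [0.243, -0.63, 0.222] pointing down, gripper open.
Joint ranges: [-2.85, 2.85], [-0.5, 2.14], [-1.23, 1.37], [0.21, 2.46], [-1.02, 4.16], [0.16, 2.05], [-2.73, 2.73]. Speed limits (rad/s): [1.89, 1.89, 2.39, 2.39, 3.01, 3.01, 3.01].

### API

Orientations are given as a unit quaternion [w, x, y, z].
In Python, from rig import env gives the robot as it stands.
- The arm moves only by the tool step_arm, never from a script. Its argument "motion" is a list of rows, each an object with "linear": the shift along the tool's x, y, z in m, a list of three; "dr": the turn, a rotation vector about the tool's x, y, z in degrees, a list of three; "jaw": the gripper command: -1 is fully open, 1 is shut, values between are in proportion. In form: [{"linear": [x, y, z], "dr": [rx, ry, rz], "jaw": jaw}, ...]. A call has 1 to 5 rows; each row is the pose to reach, as a shift and turn from the pose measured when the call began, along the tool's axes at that moment; what a row does not reach only later rows make up. A row lasts 1/10 s, in which the tool goes at most 50 mm and 8.59 degrees, less where a joint would pass 70% of its speed; a pose out of reach is approached as far as the arm can. A call with a gripper value outside its range is refused whole. The fingers move at their own pace and stop on an object; "squeeze" is the grip in N (left out, the last holds). Time passes only in rows, so rows that repeat a pose let the fingers close. It gives the time, the measured TCP pose, the force and the opening at its end, in the units of the state.
- env.read_state(): the state, without advancing time (a new reading comes with each control period).
- env.capture(name): name is "scene" or "top" or "wrist"; returns the picture (384x512x3 uint8, blue, green, red); there is no depth.
- env.camera_params(name): a dict with "fovy" (degrees; the focal length in pixels is half the picture's height over the tangent of half this angle, whatever the lens; pixels are square), "cx", "cy" (the principal point, pixels), "rvec" (rotation vector, rad) and "tvec" (3), from world to camera coordinates, as OpenCV has them. Camera axes: x right, y down, z forward; pixel columns grow to the right and rows downward; lengths in m; the calibration is good to about 2 mm. A picture is of the moment at which its call begins: read the wrist's pose just before it. camera_params takes no time and is no camera call; for the wrist camera it gives the pose at the moment of the call.
- env.sign_off(): hands the job in, once; it reports no verdict.
The state is a dict: "time_s": time; "joint_positions": joint angles; "joint_vel": joint speeds; "joint_efforts": joint torques, N m; "eef_pos": TCP position; "ee_rot": TCP orientation; "contact_force": force on the tool from outside, world axes, zero at the start; "moment": the same for the moment, N m; "opening": opening from 0.0 (shut) to 1.0 (fully open).
Only numpy, scipy, OpenCV 4.12 (cv2) and the standard library are available. Lean on these libraries where they do the work, as an engineer would, in place of code of your own. Each camera call takes 0.05 s, during which the arm holds its last target.

### The job

Tidy up after the microscope session: stand the glass pipette in the blue cup with its orange bulb up, and stand the green-handled dissecting needle, point down, in the white cup. The pipette is thin glass, so hold it lightly and set it down on the bottom of the cup rather than dropping it. Leave the brush on its rest, and do not knock over the cups or the vials.

Things in the scene. Friction and masses are not known exactly. Their poses are not given: they have to be found in the camera images.
- pipette: thin glass pipette, 190 mm long, 20 g: fine tip up to 34 from the tip's end, then clear tube of diameter 10, orange rubber bulb of diameter 17 from 152 to 190. Fragile: cracks if gripped or pressed with over 10 N or dropped. Origin: its tip; z axis: along it to the upper end. Starts in one of the rest's slots, sloping 30 degrees, tip low towards the robot, upper end overhanging.
- probe: dissecting needle, 170 mm long, 25 g: steel needle over the first 45, then green plastic handle of diameter 10 to its upper end. Origin: its tip; z axis: along it to the upper end. Starts in one of the rest's slots, sloping 30 degrees, tip low towards the robot, upper end overhanging.
- brush: small brush, 185 mm long: pale wooden handle of diameter 10, black bristles at the upper end; not needed, stays on the rest. Origin: its tip; z axis: along it to the upper end. Starts in one of the rest's slots, sloping 30 degrees, tip low towards the robot, upper end overhanging.
- rest: fixed rest: grey base 135 x 170 x 8 mm, front lip 18 high towards the robot. Three slots at y -56, 0, +56, in each an item: tip at x -77, z 9.5 against the lip. Origin: on the table under its middle; x axis towards the items' raised ends.
- rest_rod (a point): middle of the rest's steel cross rod (diameter 6 mm, along the rest's y). Each item crosses it 90 mm from its tip, between two pins that rise 12 mm above the rod's centre; beyond, the item overhangs freely.
- blue_cup: blue plastic cup, free-standing, weighted: upright tube 80 mm high, outer diameter 42, inner diameter 34, floor 6 thick, on a foot disc of diameter 62 and 5.5 thick, open at the top. Origin: centre of the underside, z up.
- white_cup: white ceramic cup, free-standing, weighted: upright tube 80 mm high, outer diameter 42, inner diameter 34, floor 6 thick, on a foot disc of diameter 62 and 5.5 thick, open at the top. Origin: centre of the underside, z up.
- vial0: small loose sample vial standing on the table, diameter 22 mm, 55 mm high, blue cap; stays standing. Origin: centre of the underside, z up.
- vial1: small loose sample vial standing on the table, diameter 22 mm, 55 mm high, blue cap; stays standing. Origin: centre of the underside, z up.
- vial2: small loose sample vial standing on the table, diameter 22 mm, 55 mm high, blue cap; stays standing. Origin: centre of the underside, z up.
- vial3: small loose sample vial standing on the table, diameter 22 mm, 55 mm high, blue cap; stays standing. Origin: centre of the underside, z up.

How it is judged:
At the end, for the whole second after the job is handed in: Pipette in the blue cup, needle in the white: each tip within 18 mm of the cup's axis and under 18 mm above its underside, within 0.45 rad of upright, at rest. Cups upright (0.12 rad), brush moved under 30 mm, vials standing (0.3 rad) (z of pipette in the frame of blue_cup below 0.018 m and horizontal distance between pipette and blue_cup below 0.018 m and angle between each of pipette, probe's own z axis and vertical below 0.45 rad and linear speed of each of pipette, probe below 0.03 m/s and angle between each of blue_cup, white_cup's own z axis and vertical below 0.12 rad and z of probe in the frame of white_cup below 0.018 m and horizontal distance between probe and white_cup below 0.018 m and distance of brush from where it was at the start of the episode below 0.03 m and angle between each of vial0, vial1, vial2, vial3's own z axis and vertical below 0.3 rad); the robot touches nothing.
It fails at once if the pipette is squeezed or pressed too hard (all contact forces on it, both fingers together, over 24 N) (contact force between pipette and anything else above 24 N).
It fails at once if the pipette is dropped (moves faster than 0.6 m/s out of the fingers' hold) (contact force between the fingers and pipette below 0.05 N and linear speed of pipette above 0.6 m/s).
It fails at once if a cup is knocked over (tilted more than 0.6 rad) (angle between any of blue_cup, white_cup's own z axis and vertical above 0.6 rad).
It fails at once if a vial is knocked over (tilted more than 0.6 rad) (angle between any of vial0, vial1, vial2, vial3's own z axis and vertical above 0.6 rad).
It fails at once if the brush is taken or pushed off the rest (moved more than 60 mm) (distance of brush from where it was at the start of the episode above 0.06 m).
It also fails if it takes over 72 s, if anything falls off the work surface, if the arm or the gripper's body presses on something with over 40 N, if the wrist force passes 120 N, or if a joint passes its speed limit or range.

## Working session

There is one attempt and no reset: what is moved stays moved. The work goes in short steps, Python scripts to look and compute and a tool call to move; the robot and the scene stay as the last step left them, time stands still between calls to the robot, and variables do not carry over. Pictures are saved under pics/ and viewed, and the job is handed in when it is done.

Besides the shell and the picture viewer there is one more tool, called after "Call:" in YAML: its name, and indented under it one key for each argument. step_arm: Moves the arm, as the interface text tells. Its arguments: {"type":"object","properties":{"motion":{"type":"array","items":{"type":"object","properties":{"linear":{"type":"array","items":{"type":"number"}},"dr":{"type":"array","items":{"type":"number"}},"jaw":{"type":"number"}}}},"squeeze":{"type":"number"}},"required":["motion"]}

```bash
ls; mkdir -p pics; python3 - <<'E'
from rig import env
import cv2
s=env.read_state();print({k:(v if not hasattr(v,'tolist') else [round(x,4) for x in v.tolist()]) for k,v in s.items()})
print(env.tcp_to_tips)
for n in ("scene","top","wrist"):
    print(n,env.camera_params(n))
    cv2.imwrite(f"pics/{n}0.png",env.capture(n))
E
```

```text
pics
{'time_s': 0.0, 'joint_positions': [1.0535, 0.4267, 0.0739, 1.6066, -0.0341, 1.1108, -0.0671], 'joint_vel': [-0.0016, 0.0004, 0.0016, -0.0021, 0.0006, -0.0009, 0.0], 'joint_efforts': [0.0001, -93.5834, 3.6664, -45.419, -0.0488, 0.0202, 0.0002], 'eef_pos': [0.2425, -0.6295, 0.2218], 'ee_rot': [-0.1288, -0.6951, -0.1297, 0.6953], 'contact_force': [0.3126, 0.3804, 0.2765], 'moment': [-0.0507, -0.022, -0.02], 'opening': 1.0003432105068961}
0.017
scene {'fovy': 50.67217937931311, 'cx': 251.6207197726738, 'cy': 195.43745501291437, 'rvec': array([ 2.06217425,  0.8128278 , -0.44486241]), 'tvec': array([-0.36737828, -0.17589481,  1.22905806])}
top {'fovy': 51.93194410983851, 'cx': 250.55836113126497, 'cy': 191.3821372755831, 'rvec': array([ 2.18374645, -2.17591948,  0.06469056]), 'tvec': array([-0.03282989,  0.53730987,  0.89322988])}
wrist {'fovy': 59.903649277973, 'cx': 258.0576337204983, 'cy': 187.96759663938127, 'rvec': array([-2.3883743 ,  1.6382538 ,  0.23717201]), 'tvec': array([-0.67400586, -0.03102164,  0.39163574])}
```

View pics/scene0.png

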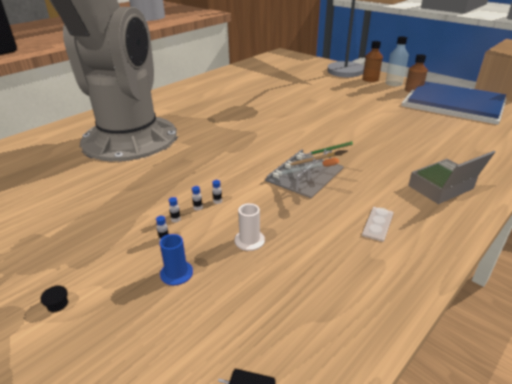

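View pics/top0.png

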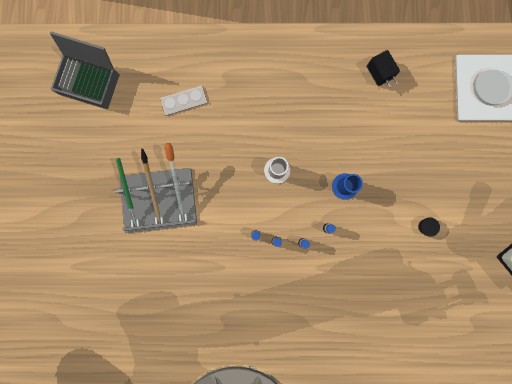

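View pics/wrist0.png

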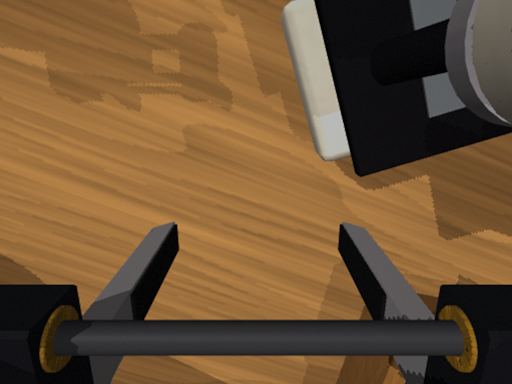

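```bash
cat > h.py <<'E'
import numpy as np, cv2
from scipy.spatial.transform import Rotation as R
def cam(p):
    f=192/np.tan(np.radians(p['fovy']/2)); K=np.array([[f,0,p['cx']],[0,f,p['cy']],[0,0,1]])
    Rm=cv2.Rodrigues(np.asarray(p['rvec'],float))[0]; t=np.asarray(p['tvec'],float).reshape(3)
    return K,Rm,t
def proj(p,X):
    K,Rm,t=cam(p); c=(Rm@np.atleast_2d(X).T).T+t; u=(K@c.T).T; return u[:,:2]/u[:,2:]
def ray(p,uv):
    K,Rm,t=cam(p); o=-Rm.T@t; d=Rm.T@np.linalg.solve(K,np.array([uv[0],uv[1],1.])); return o,d/np.linalg.norm(d)
def onz(p,uv,z):
    o,d=ray(p,uv); return o+d*(z-o[2])/d[2]
def tri(ps,uvs):
    A=np.zeros((3,3));b=np.zeros(3);rs=[ray(p,u) for p,u in zip(ps,uvs)]
    for o,d in rs:
        M=np.eye(3)-np.outer(d,d);A+=M;b+=M@o
    X=np.linalg.solve(A,b); return X,[np.linalg.norm((np.eye(3)-np.outer(d,d))@(X-o)) for o,d in rs]
E
python3 - <<'E'
from rig import env
from h import *
import cv2
pt=env.camera_params('top'); ps=env.camera_params('scene')
print('campos',ray(pt,(256,192)),ray(ps,(256,192)))
t=cv2.imread('pics/top0.png'); s=cv2.imread('pics/scene0.png')
cv2.imwrite('pics/t_crop.png',cv2.resize(t[130:250,100:220],(600,600),interpolation=cv2.INTER_CUBIC))
cv2.imwrite('pics/s_crop.png',cv2.resize(s[130:210,255:365],(792,576),interpolation=cv2.INTER_CUBIC))
for n,uv,z in [('white foot',(277,171),0.003),('blue foot',(345,188),.003),('v0',(256,235),.055),('v1',(277,241),.055),('v2',(305,243),.055),('v3',(330,228),.055),('rest c',(159,201),.008)]:
    print(n,onz(pt,uv,z).round(3))
E
```

```text
campos (array([ 0.47293062, -0.04146332,  0.9285778 ]), array([ 0.06919602, -0.00222502, -0.9976006 ])) (array([ 1.03591424, -0.54416811,  0.5543034 ]), array([-0.56640523,  0.59869936, -0.56634283]))
white foot [ 0.587 -0.093  0.003]
blue foot [ 0.547 -0.253  0.003]
v0 [ 0.439 -0.044  0.055]
v1 [ 0.426 -0.09   0.055]
v2 [ 0.422 -0.151  0.055]
v3 [ 0.455 -0.207  0.055]
rest c [0.515 0.184 0.008]
```

View pics/t_crop.png

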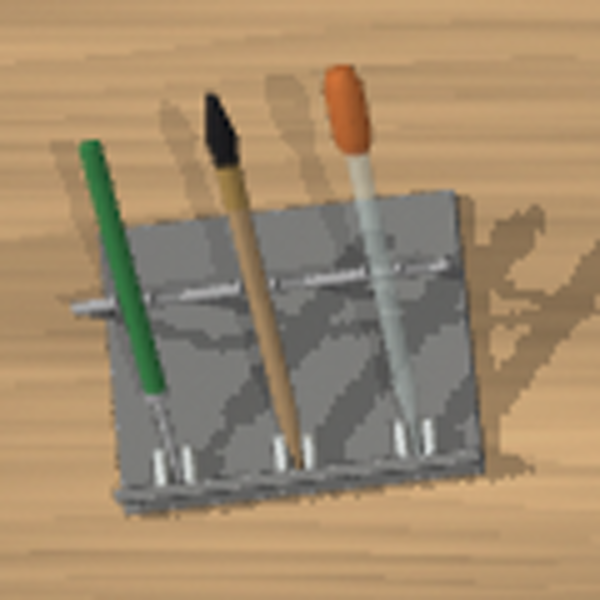

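View pics/s_crop.png

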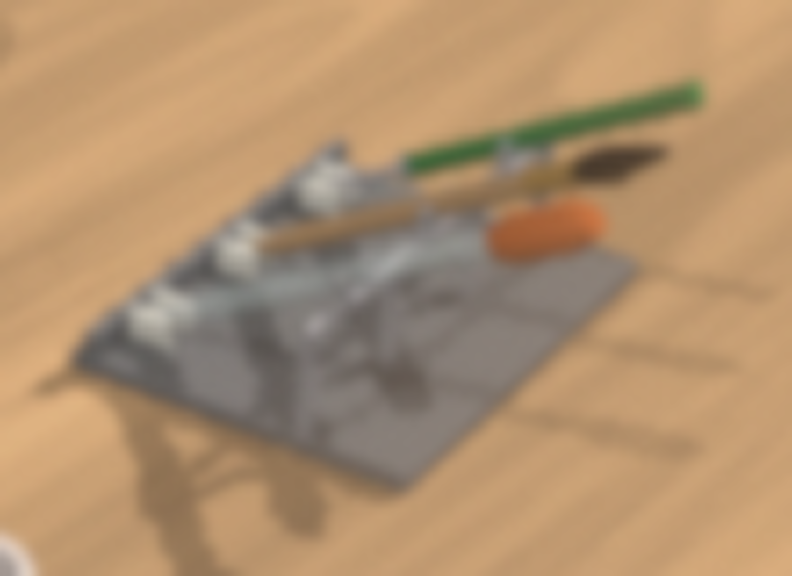

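```bash
python3 - <<'E'
from rig import env
from h import *
pt=env.camera_params('top'); ps=env.camera_params('scene')
t=cv2.imread('pics/top0.png'); s=cv2.imread('pics/scene0.png')
def ends(img,box,lo,hi,name):
    x0,y0,x1,y1=box; h=cv2.cvtColor(img,cv2.COLOR_BGR2HSV)[y0:y1,x0:x1]
    m=cv2.inRange(h,lo,hi); n,l,st,c=cv2.connectedComponentsWithStats(m); k=1+np.argmax(st[1:,4])
    ys,xs=np.nonzero(l==k); P=np.c_[xs+x0,ys+y0].astype(float); mu=P.mean(0); w,v=np.linalg.eigh(np.cov((P-mu).T)); d=v[:,1]
    a=(P-mu)@d; e=(mu+d*(a.min()-.5),mu+d*(a.max()+.5)); print(name,len(P),mu.round(1),e[0].round(1),e[1].round(1)); return mu,e
G=((50,120,40),(75,255,255)); O=((3,150,100),(12,255,255))
gt=ends(t,(100,130,220,250),*G,'gT'); gs=ends(s,(255,130,365,210),*G,'gS')
ot=ends(t,(100,130,220,250),*O,'oT'); os_=ends(s,(255,130,365,210),*O,'oS')
for a,b in((gt,gs),(ot,os_)):
    print('mid',*tri([pt,ps],[a[0],b[0]]))
    for i in range(2):
        for j in range(2):
            print(i,j,*tri([pt,ps],[a[1][i],b[1][j]]))
B=((105,150,60),(125,255,255))
h=cv2.cvtColor(t,cv2.COLOR_BGR2HSV); m=cv2.inRange(h,*B); n,l,st,c=cv2.connectedComponentsWithStats(m)
print('T',[(st[i].tolist(),c[i].round(1).tolist()) for i in range(1,n) if st[i,4]>8])
h=cv2.cvtColor(s,cv2.COLOR_BGR2HSV); m=cv2.inRange(h,*B); n,l,st,c=cv2.connectedComponentsWithStats(m)
print('S',[(st[i].tolist(),c[i].round(1).tolist()) for i in range(1,n) if st[i,4]>8])
cv2.imwrite('pics/t_cups.png',cv2.resize(t[150:250,240:370],(780,600),interpolation=cv2.INTER_CUBIC))
cv2.imwrite('pics/s_cups.png',cv2.resize(s[170:290,145:275],(650,600),interpolation=cv2.INTER_CUBIC))
E
```

```text
gT 195 [124.1 183.1] [117.3 157.7] [130.7 207.9]Traceback (most recent call last):
  File "<stdin>", line 11, in <module>
  File "<stdin>", line 7, in ends
    return _wrapfunc(a, 'argmax', axis=axis, out=out, **kwds)
    return bound(*args, **kwds)
ValueError: attempt to get argmax of an empty sequence
```

```bash
cat > m1.py <<'E'
from rig import env
from h import *
pt=env.camera_params('top'); ps=env.camera_params('scene')
t=cv2.imread('pics/top0.png'); s=cv2.imread('pics/scene0.png')
def ends(img,box,lo,hi,name):
    x0,y0,x1,y1=box; h=cv2.cvtColor(img,cv2.COLOR_BGR2HSV)[y0:y1,x0:x1]
    m=cv2.inRange(h,lo,hi); n,l,st,c=cv2.connectedComponentsWithStats(m); k=1+np.argmax(st[1:,4])
    ys,xs=np.nonzero(l==k); P=np.c_[xs+x0,ys+y0].astype(float); mu=P.mean(0); w,v=np.linalg.eigh(np.cov((P-mu).T)); d=v[:,1]
    a=(P-mu)@d; e=(mu+d*(a.min()-.5),mu+d*(a.max()+.5)); print(name,len(P),mu.round(1),e[0].round(1),e[1].round(1)); return mu,e
h=cv2.cvtColor(s,cv2.COLOR_BGR2HSV); print(h[145,345],h[148,335],h[163,330],h[161,335])
G=((40,90,30),(80,255,255)); O=((3,140,100),(10,255,255))
gt=ends(t,(100,130,220,250),*G,'gT'); gs=ends(s,(255,130,365,210),*G,'gS')
ot=ends(t,(100,130,220,250),*O,'oT'); os_=ends(s,(255,130,365,210),*O,'oS')
for a,b in((gt,gs),(ot,os_)):
    print('mid',*tri([pt,ps],[a[0],b[0]]))
    for i in range(2):
        for j in range(2):
            print(i,j,*tri([pt,ps],[a[1][i],b[1][j]]))
B=((105,150,60),(125,255,255))
h=cv2.cvtColor(t,cv2.COLOR_BGR2HSV); m=cv2.inRange(h,*B); n,l,st,c=cv2.connectedComponentsWithStats(m)
print('T',[(st[i].tolist(),c[i].round(1).tolist()) for i in range(1,n) if st[i,4]>8])
h=cv2.cvtColor(s,cv2.COLOR_BGR2HSV); m=cv2.inRange(h,*B); n,l,st,c=cv2.connectedComponentsWithStats(m)
print('S',[(st[i].tolist(),c[i].round(1).tolist()) for i in range(1,n) if st[i,4]>8])
cv2.imwrite('pics/t_cups.png',cv2.resize(t[150:250,240:370],(780,600),interpolation=cv2.INTER_CUBIC))
cv2.imwrite('pics/s_cups.png',cv2.resize(s[170:290,145:275],(650,600),interpolation=cv2.INTER_CUBIC))
E
python3 m1.py
```

```text
[ 39  95 105] [ 32  89 109] [ 11 163 153] [ 11 167 176]
gT 218 [123.9 182.8] [117.1 157.5] [130.9 208.6]
gS 42 [339.2 145.5] [351.6 142.5] [326.6 148.6]Traceback (most recent call last):
  File "m1.py", line 13, in <module>
    ot=ends(t,(100,130,220,250),*O,'oT'); os_=ends(s,(255,130,365,210),*O,'oS')
  File "m1.py", line 7, in ends
    m=cv2.inRange(h,lo,hi); n,l,st,c=cv2.connectedComponentsWithStats(m); k=1+np.argmax(st[1:,4])
                                                                              ~~~~~~~~~^^^^^^^^^^
    return _wrapfunc(a, 'argmax', axis=axis, out=out, **kwds)
    return bound(*args, **kwds)
ValueError: attempt to get argmax of an empty sequence
```

```bash
ls pics
```

```text
s_crop.png
scene0.png
t_crop.png
top0.png
wrist0.png
```

```bash
sed -i "s/^gt=.*/gt=ends(t,(100,130,220,250),*G,'gT'); gs=ends(s,(300,130,365,160),(29,75,30),(80,255,255),'gS')/; s/^ot=.*/h=cv2.cvtColor(t,cv2.COLOR_BGR2HSV);print(h[152,169],h[175,174]);ot=ends(t,(150,130,220,170),(0,175,100),(13,255,255),'oT'); os_=ends(s,(315,150,345,170),(0,140,100),(13,255,255),'oS')/" m1.py; python3 m1.py
```

```text
[ 39  95 105] [ 32  89 109] [ 11 163 153] [ 11 167 176]
gT 218 [123.9 182.8] [117.1 157.5] [130.9 208.6]
gS 111 [332.1 147.3] [352.4 142.4] [311.6 152.3]
[ 11 182 172] [ 71  13 153]
oT 110 [169.  151.2] [167.  142.5] [171.  159.8]
oS 84 [330.8 161.2] [338.6 159.4] [323.2 163. ]
mid [0.55225978 0.24859148 0.06396827] [np.float64(1.2057846837470654e-05), np.float64(1.2057846837646204e-05)]
0 0 [0.60373017 0.25451678 0.09355398] [np.float64(0.0005139889728446134), np.float64(0.0005139889728445008)]
0 1 [0.56942292 0.21661921 0.08826829] [np.float64(0.05032441586858579), np.float64(0.05032441586858583)]
1 0 [0.53867918 0.26546772 0.05974068] [np.float64(0.052785996012167095), np.float64(0.05278599601216699)]
1 1 [0.49620297 0.24172765 0.03185253] [np.float64(0.0002052748789856336), np.float64(0.0002052748789856486)]
mid [0.61745397 0.14303162 0.09467141] [np.float64(0.00024351584704706772), np.float64(0.0002435158470468988)]
0 0 [0.63465085 0.1456177  0.10476127] [np.float64(4.406766379783996e-05), np.float64(4.4067663797831335e-05)]
0 1 [0.62244152 0.13441304 0.10070626] [np.float64(0.0
[... 182 characters left out ...]
975  0.08462664] [np.float64(0.0006337902058446286), np.float64(0.0006337902058444816)]
T [([332, 174, 31, 25, 587], [346.4, 185.3]), ([327, 225, 8, 8, 51], [330.4, 228.2]), ([252, 232, 8, 8, 48], [255.4, 235.2]), ([274, 239, 7, 7, 45], [277.0, 242.0]), ([301, 240, 8, 8, 52], [304.6, 243.5])]
S [([318, 0, 8, 55, 224], [321.5, 26.4]), ([491, 0, 19, 2, 24], [501.2, 0.2]), ([331, 8, 19, 52, 736], [339.7, 33.1]), ([350, 10, 14, 50, 395], [356.0, 33.9]), ([367, 13, 109, 53, 3281], [417.3, 36.0]), ([214, 181, 5, 6, 26], [216.0, 183.5]), ([193, 187, 6, 6, 30], [195.6, 189.5]), ([170, 198, 6, 7, 35], [172.7, 201.0]), ([157, 217, 7, 7, 42], [160.3, 220.0]), ([161, 234, 31, 50, 1105], [173.9, 260.3])]
```

```bash
ls pics
```

```text
s_crop.png
s_cups.png
scene0.png
t_crop.png
t_cups.png
top0.png
wrist0.png
```

View pics/t_cups.png

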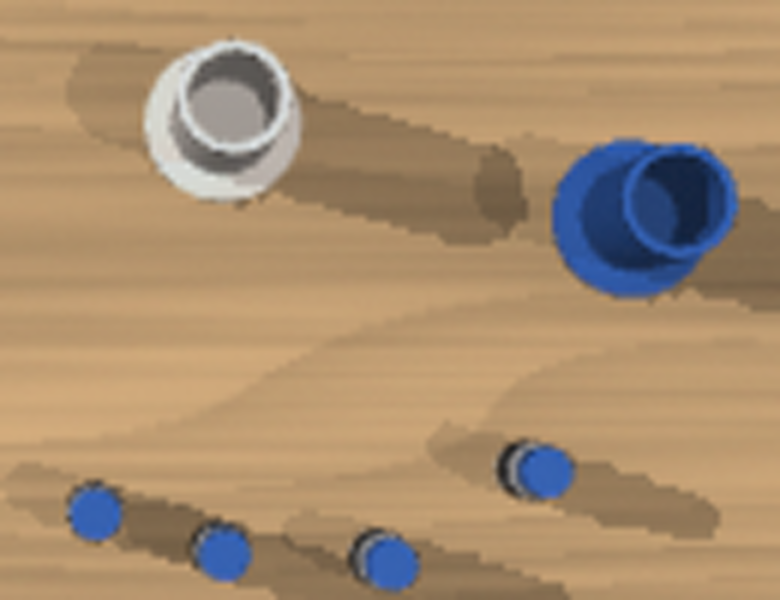

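View pics/s_cups.png

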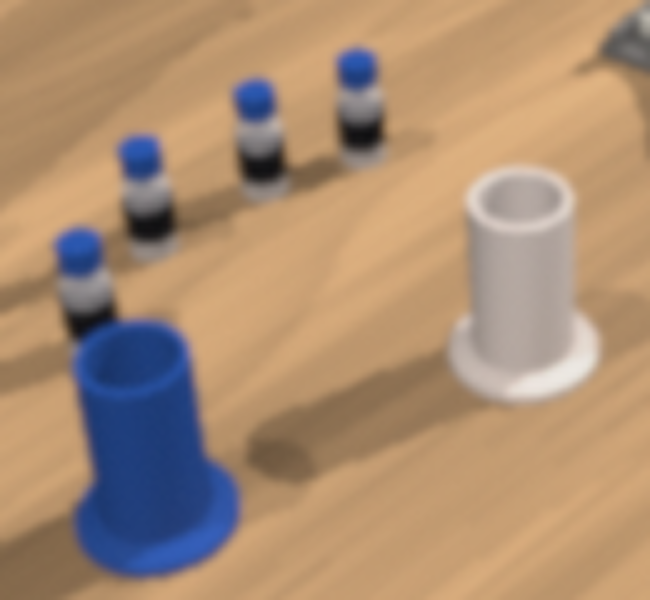

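```bash
python3 - <<'E'
from rig import env
from h import *
pt=env.camera_params('top'); ps=env.camera_params('scene')
print('white',*tri([pt,ps],[(279.1,165.6),(248.6,210.2)]),onz(pt,(279.1,165.6),.08),onz(pt,(276.7,169.6),.0055))
print('blue',*tri([pt,ps],[(352.9,183.1),(170.8,241.6)]),onz(pt,(352.9,183.1),.08),onz(pt,(345.0,186.0),.0055))
for n,a,b in (('v0',(255.4,235.2),(216,183.5)),('v1',(277,242),(195.6,189.5)),('v2',(304.6,243.5),(172.7,201)),('v3',(330.4,228.2),(160.3,220))): print(n,*tri([pt,ps],[a,b]))
E
```

```text
white [ 0.58964223 -0.09371029  0.07571513] [np.float64(0.0003192522046003668), np.float64(0.00031925220460023683)] [ 0.58927482 -0.09321713  0.08      ] [ 0.58998834 -0.09210284  0.0055    ]
blue [ 0.55171131 -0.25360429  0.07583278] [np.float64(0.0006044822901668496), np.float64(0.0006044822901669012)] [ 0.55168292 -0.25207557  0.08      ] [ 0.55171944 -0.25200992  0.0055    ]
v0 [ 0.43723386 -0.04297479  0.04640007] [np.float64(0.0007785605656486805), np.float64(0.0007785605656487352)]
v1 [ 0.42245005 -0.09100959  0.04723305] [np.float64(0.0008305705127346424), np.float64(0.0008305705127346598)]
v2 [ 0.41933522 -0.1523455   0.04672358] [np.float64(0.0009645830083831227), np.float64(0.0009645830083830398)]
v3 [ 0.45344095 -0.20979002  0.04652653] [np.float64(0.0008860014221386734), np.float64(0.0008860014221386048)]
```

```bash
cat >> h.py <<'E'
def Rq(q): return R.from_quat([q[1],q[2],q[3],q[0]])
def Rtool(az,elev,flip=1):
    # tool x at azimuth az(deg), elevation elev(deg, -90 down); y horizontal
    a,e=np.radians(az),np.radians(elev)
    x=np.array([np.cos(e)*np.cos(a),np.cos(e)*np.sin(a),np.sin(e)]); y=flip*np.array([-np.sin(a),np.cos(a),0])
    return R.from_matrix(np.c_[x,y,np.cross(x,y)])
def show(s):
    Rm=Rq(s['ee_rot']).as_matrix()
    print('t',round(s['time_s'],2),'j',np.round(s['joint_positions'],3),'p',np.round(s['eef_pos'],4),'x',Rm[:,0].round(3),'y',Rm[:,1].round(3),'F',np.round(s['contact_force'],2),'open',round(s['opening'],4))
def plan(s,p,Rt):
    R0=Rq(s['ee_rot']); d=R0.inv().apply(np.asarray(p)-s['eef_pos']); w=(R0.inv()*Rt).as_rotvec(degrees=True)
    print('linear',d.round(4).tolist(),'dr',w.round(2).tolist(),'|d|',np.linalg.norm(d).round(3),'ang',np.linalg.norm(w).round(1))
E
python3 - <<'E'
from rig import env
from h import *
s=env.read_state(); show(s)
for f in (1,-1):
    plan(s,(.5517,-.2522,.26),Rtool(-24.6,-45,f))
E
```

```text
t 0.15 j [ 1.053  0.427  0.074  1.606 -0.034  1.111 -0.067] p [ 0.2426 -0.6296  0.2219] x [-0.     0.001 -1.   ] y [ 0.36  -0.933 -0.001] F [-0.04  1.19  0.1 ] open 0.998
linear [-0.0379, -0.241, -0.4241] dr [-125.85, -22.01, 52.16] |d| 0.489 ang 138.0
linear [-0.0379, -0.241, -0.4241] dr [43.23, 42.57, 17.96] |d| 0.489 ang 63.3
```

Call:
step_arm:
  motion:
    - {"linear": [-0.038,-0.241,-0.424],"dr": [43.2,42.6,18.0],"jaw": 0.15}
    - {"linear": [-0.038,-0.241,-0.424],"dr": [43.2,42.6,18.0],"jaw": 0.15}
    - {"linear": [-0.038,-0.241,-0.424],"dr": [43.2,42.6,18.0],"jaw": 0.15}
    - {"linear": [-0.038,-0.241,-0.424],"dr": [43.2,42.6,18.0],"jaw": 0.15}
    - {"linear": [-0.038,-0.241,-0.424],"dr": [43.2,42.6,18.0],"jaw": 0.15}
  squeeze: 4

```text
time_s: 0.65
eef_pos: [0.4008, -0.436, 0.2422]
ee_rot: [-0.015, 0.865, -0.097, -0.493]
contact_force: [3.1, -0.5, 0.6]
opening: 0.608
```

```bash
python3 - <<'E'
from rig import env
from h import *
s=env.read_state(); show(s)
plan(s,(.5517,-.2522,.26),Rtool(-24.6,-45,-1))
E
```

```text
t 0.65 j [ 0.976  0.088 -0.092  2.126 -0.581  0.536 -0.402] p [ 0.4008 -0.436   0.2422] x [ 0.496 -0.152 -0.855] y [-0.181 -0.981  0.07 ] F [ 3.08 -0.53  0.55] open 0.6084
linear [0.0316, -0.2064, -0.1151] dr [13.6, 13.41, 5.58] |d| 0.238 ang 19.9
```

Call:
step_arm:
  motion:
    - {"linear": [0.032,-0.206,-0.115],"dr": [13.6,13.4,5.6],"jaw": 0.15}
    - {"linear": [0.032,-0.206,-0.115],"dr": [13.6,13.4,5.6],"jaw": 0.15}
    - {"linear": [0.032,-0.206,-0.115],"dr": [13.6,13.4,5.6],"jaw": 0.15}
    - {"linear": [0.032,-0.206,-0.115],"dr": [13.6,13.4,5.6],"jaw": 0.15}
    - {"linear": [0.032,-0.206,-0.115],"dr": [13.6,13.4,5.6],"jaw": 0.15}

```text
time_s: 1.15
eef_pos: [0.4654, -0.3536, 0.2606]
ee_rot: [-0.074, 0.9, -0.183, -0.389]
contact_force: [-0.0, -0.6, -0.3]
opening: 0.424
```

```bash
python3 - <<'E'
from rig import env
from h import *
s=env.read_state(); show(s)
plan(s,(.5517,-.2522,.26),Rtool(-24.6,-45,-1))
plan(s,(.5779,.1384,.20),Rtool(6.6,-105,-1))
E
```

```text
t 1.15 j [ 1.303 -0.005 -0.653  2.291 -0.984  0.202 -0.407] p [ 0.4654 -0.3536  0.2606] x [ 0.63  -0.271 -0.728] y [-0.387 -0.922  0.009] F [-0.01 -0.58 -0.25] open 0.4243
linear [0.0273, -0.1268, -0.0298] dr [1.68, 1.7, 0.93] |d| 0.133 ang 2.6
linear [-0.0184, -0.4977, 0.1015] dr [-29.56, -56.84, -7.98] |d| 0.508 ang 64.6
```

```bash
cat > fk.py <<'E'
import numpy as np, json, itertools
from h import *
from scipy.optimize import least_squares
def load():
    S=[]
    for l in open('log.txt'): S.append(json.loads(l))
    return S
def mat(axis,a):
    return R.from_rotvec(np.array(axis,float)*a).as_matrix()
Z=(0,0,1);Y=(0,1,0)
def fk(q,sg,P):
    # P: yaw0, d1, d3, d5, d7, roll7, off_y(j2..), elbow a, 
    yaw0,d1,d3,d5,d7,roll,ay,ax,wx,b1,wy=P
    M=mat(Z,yaw0)@mat(Z,sg[0]*q[0]); p=np.array([0,0,d1])
    p=p+M@np.array([b1,0,0])
    M=M@mat(Y,sg[1]*q[1])@mat(Z,sg[2]*q[2])
    p=p+M@np.array([ax,ay,d3])
    M=M@mat(Y,sg[3]*q[3])
    p=p+M@np.array([-ax,0,0])
    M=M@mat(Z,sg[4]*q[4])
    p=p+M@np.array([0,wy,d5])
    M=M@mat(Y,sg[5]*q[5])
    p=p+M@np.array([wx,0,0])
    M=M@mat(Z,sg[6]*q[6]+roll)
    p=p+M@np.array([0,0,d7])
    # tool x = M z ; tool y = M y-> columns
    T=np.c_[M[:,2],M[:,1],-M[:,0]]
    return p,T
def resid(P,S,sg,reg=1.):
    r=[]
    for s in S:
        p,T=fk(s['q'],sg,P); r+=list((p-np.array(s['p']))*20)
        r+=list((R.from_matrix(T).inv()*Rq(s['r'])).as_rotvec()*5)
    r+=list(np.array(P)[[6,7,8,9,10]]*0.3*reg)
    return r
E
cat > log.py <<'E'
import json
def log(s):
    open('log.txt','a').write(json.dumps(dict(q=list(map(float,s['joint_positions'])),p=list(map(float,s['eef_pos'])),r=list(map(float,s['ee_rot']))))+'\n')
E
cat > log.txt <<'E'
{"q":[1.0535,0.4267,0.0739,1.6066,-0.0341,1.1108,-0.0671],"p":[0.2425,-0.6295,0.2218],"r":[-0.1288,-0.6951,-0.1297,0.6953]}
{"q":[0.976,0.088,-0.092,2.126,-0.581,0.536,-0.402],"p":[0.4008,-0.436,0.2422],"r":[-0.015,0.865,-0.097,-0.493]}
E
python3 - <<'E'
from rig import env
from log import log
log(env.read_state())
from fk import *
S=load(); best=[]
for sg in itertools.product((1,-1),repeat=5):
    # j2,j4,j6 share sign (+): choose s1,s3,s5,s7 and common pitch sign
    g=(sg[0],sg[4],sg[1],sg[4],sg[2],sg[4],sg[3])
    for y0 in (0,1.57,3.14,-1.57):
      for r0 in (0,1.57,3.14,-1.57):
        try: o=least_squares(resid,[y0,.35,.4,.4,.25,r0,0,0,0,0,0],args=(S,g),max_nfev=60)
        except Exception as e: continue
        best.append((o.cost,g,o.x))
best.sort(key=lambda b:b[0])
for b in best[:10]: print(round(b[0],5),b[1],b[2].round(3).tolist())
E
```

```text
0.00102 (-1, 1, -1, 1, -1, 1, -1) [-0.0, 0.345, 0.551, 0.485, 0.404, 1.571, -0.005, -0.012, -0.069, -0.04, -0.055]
0.00102 (-1, 1, -1, 1, -1, 1, -1) [-0.0, 0.345, 0.551, 0.485, 0.404, 1.571, -0.005, -0.012, -0.069, -0.04, -0.055]
0.00102 (-1, 1, -1, 1, -1, 1, -1) [-0.0, 0.345, 0.551, 0.485, 0.404, 1.571, -0.005, -0.012, -0.069, -0.04, -0.055]
0.00102 (-1, -1, -1, -1, -1, -1, -1) [3.141, 0.345, 0.551, 0.485, 0.404, -1.571, 0.005, 0.012, 0.069, 0.04, 0.055]
0.00102 (-1, -1, -1, -1, -1, -1, -1) [-3.142, 0.345, 0.551, 0.485, 0.404, -1.571, 0.005, 0.012, 0.069, 0.04, 0.055]
0.00102 (-1, -1, -1, -1, -1, -1, -1) [-3.142, 0.345, 0.551, 0.485, 0.404, -1.571, 0.005, 0.012, 0.069, 0.04, 0.055]
0.00102 (-1, 1, -1, 1, -1, 1, -1) [-0.0, 0.345, 0.551, 0.485, 0.404, 1.571, -0.005, -0.012, -0.069, -0.04, -0.055]
0.00102 (-1, 1, -1, 1, -1, 1, -1) [-0.0, 0.345, 0.551, 0.485, 0.404, 1.571, -0.005, -0.012, -0.069, -0.04, -0.055]
0.00102 (-1, -1, -1, -1, -1, -1, -1) [3.141, 0.345, 0.551, 0.485, 0.404, 4.712, 0.005, 0.012, 0.069, 0.04, 0.055]
0.00102 (-1, 1, -1, 1, -1, 1, -1) [-0.0, 0.345, 0.551, 0.485, 0.404, 1.571, -0.005, -0.012, -0.069, -0.04, -0.055]
```

```bash
cat > ik.py <<'E'
from fk import *
SG=(-1,1,-1,1,-1,1,-1)
def fit(S=None):
    S=S or load(); o=least_squares(resid,[0,.345,.551,.485,.404,1.571,-.005,-.012,-.069,-.04,-.055],args=(S,SG,.1)); return o.x,o.cost
LO=np.array([-2.85,-.5,-1.23,.21,-1.02,.16,-2.73])+.04; HI=np.array([2.85,2.14,1.37,2.46,4.16,2.05,2.73])-.04
def ik(P,p,Rt,q0,w=0.02):
    def f(q):
        pp,T=fk(q,SG,P); return np.r_[(pp-p)*20,(R.from_matrix(T).inv()*Rt).as_rotvec()*5,(q-q0)*w]
    o=least_squares(f,np.clip(q0,LO+.001,HI-.001),bounds=(LO,HI),max_nfev=200); e=f(o.x)
    return o.x,np.linalg.norm(e[:3])/20,np.linalg.norm(e[3:6])/5
E
cat > t1.py <<'E'
from ik import *
P,c=fit(); print(P.round(3),c)
for s in load(): 
    pp,T=fk(s['q'],SG,P); print((pp-s['p']).round(4),end=' ')
print()
rng=np.random.default_rng(0)
seeds=[np.array([.3,.4,.0,1.7,0,1.0,0]),np.array([.3,.4,.0,1.7,1.5,1.0,0]),np.array([.3,.4,.0,1.7,3.,1.0,0]),np.array([.3,.4,.8,1.7,1.5,1.0,0]),np.array([.3,.4,-.8,1.7,1.5,1.0,0])]
for name,p in (('blue',(.5517,-.2522,.14)),('white',(.5893,-.093,.14))):
  for el in (-30,-45,-60):
    for az in range(-180,180,30):
      best=None
      for fl in (1,-1):
        for q0 in seeds:
          for d7 in (-1.5,0,1.5):
            q00=q0.copy();q00[6]=d7;q00[0]=-np.arctan2(p[1],p[0])
            q,ep,er=ik(P,np.array(p),Rtool(az,el,fl),q00,.003)
            if best is None or ep+er*.3<best[0]: best=(ep+er*.3,fl,q)
      if best[0]<.01: print(name,el,az,round(best[0],4),best[1],best[2].round(2))
E
time python3 t1.py
```

```text
[-0.000e+00  5.830e-01  5.210e-01  6.350e-01  5.020e-01  1.571e+00
  1.000e-03 -1.060e-01 -1.760e-01 -1.420e-01 -4.800e-02] 4.4876572349685375e-05
[-0. -0. -0.] [-0.  0.  0.] [ 0. -0. -0.] 
blue -30 -150 0.0005 1 [-0.35  1.22  0.51  0.9   0.04  2.01 -0.96]
blue -30 -120 0.0 1 [-0.22  0.93 -0.    1.33  0.7   1.71 -0.97]
blue -30 -90 0.0 1 [-0.27  0.7  -0.03  1.77  1.04  1.34 -0.92]
blue -30 -60 0.0 1 [ 0.17  0.5  -0.11  2.12  1.82  0.87 -0.95]
blue -30 -30 0.0 -1 [0.44 0.37 0.05 2.1  3.07 0.38 1.6 ]
blue -30 0 0.0 -1 [0.2  0.41 0.35 2.11 4.11 0.65 0.86]
blue -30 30 0.0 1 [ 1.44  0.61 -0.31  1.84 -0.98  1.14 -2.39]
blue -30 60 0.0 -1 [ 1.07  0.83 -0.03  1.42 -0.83  1.58  0.82]
blue -30 90 0.0 -1 [ 1.39  1.18 -0.74  1.06 -0.02  1.87  0.74]
blue -45 -180 0.0 1 [ 0.22  1.04 -0.01  0.89  0.17  1.97 -1.36]
blue -45 -150 0.0 1 [ 0.04  0.92 -0.02  1.15  0.4   1.77 -1.09]
blue -45 -120 0.0 1 [-0.06  0.74 -0.06  1.49  0.65  1.48 -0.89]
blue -45 -90 0.0 1 [-0.07  0.54 -0.04  1.85  0.94  1.1  -0.71]
blue -45 -60 0.0 1 [ 0.04  0.39  0.15  2.12  1.43  0.53 -0.57]
blue -45 0 0.0 -1 [ 1.92  0.39 -1.1
[... 2373 characters left out ...]
  1.74  1.45]
white -60 -150 0.0 1 [ 0.56  0.85 -0.77  1.36  0.73  1.68 -1.34]
white -60 -120 0.0 1 [-0.14  0.63 -0.08  1.52  0.43  1.38 -0.9 ]
white -60 -90 0.0 1 [ 0.49  0.54 -0.64  1.83  0.94  1.15 -0.62]
white -60 -60 0.0 1 [-0.14  0.38  0.01  2.02  0.79  0.7  -0.22]
white -60 -30 0.0 1 [-0.46  0.39  0.44  2.19  0.69  0.2   0.32]
white -60 30 0.0 -1 [ 0.35  0.34 -0.12  2.04 -0.73  0.49 -0.2 ]
white -60 60 0.0 -1 [ 0.43  0.42 -0.02  1.82 -0.65  0.95  0.29]
white -60 90 0.0 -1 [ 0.41  0.57  0.02  1.57 -0.51  1.28  0.65]
white -60 120 0.0 -1 [ 1.01  0.79 -0.73  1.42  0.17  1.5   0.82]
white -60 150 0.0 -1 [ 0.84  0.9  -0.78  1.28  0.39  1.68  1.12]
real	3m38.193s
user	3m37.834s
sys	0m0.212s
```

```bash
cat > t2.py <<'E'
from ik import *
P,c=fit()
for p in ((.578,.138,.075),(.567,.25,.075)):
  for el in (-105,-95):
   for fl in (1,-1):
    for d7 in (-1.5,0,1.5):
     for q5 in (0,.8):
      q0=np.array([-.2,.4,0,1.7,q5,1.1,d7])
      q,ep,er=ik(P,np.array(p),Rtool(6.6,el,fl),q0,.003)
      if ep+er<.01: print(p,el,fl,q.round(2))
E
python3 t2.py
```

```text
(0.578, 0.138, 0.075) -105 1 [-0.03  0.67 -0.25  1.53  0.13  1.22  1.38]
(0.578, 0.138, 0.075) -105 1 [ 0.21  0.7  -0.48  1.55  0.29  1.23  1.34]
(0.578, 0.138, 0.075) -105 1 [-0.14  0.67 -0.14  1.53  0.05  1.22  1.4 ]
(0.578, 0.138, 0.075) -105 1 [ 0.09  0.68 -0.36  1.54  0.21  1.22  1.36]
(0.578, 0.138, 0.075) -105 1 [-0.24  0.66 -0.04  1.52 -0.02  1.22  1.42]
(0.578, 0.138, 0.075) -105 1 [-0.02  0.67 -0.25  1.53  0.13  1.22  1.38]
(0.578, 0.138, 0.075) -105 -1 [-0.25  0.66 -0.03  1.52 -0.02  1.22 -1.72]
(0.578, 0.138, 0.075) -105 -1 [-0.03  0.67 -0.24  1.53  0.13  1.22 -1.76]
(0.578, 0.138, 0.075) -105 -1 [-0.35  0.67  0.07  1.52 -0.09  1.22 -1.7 ]
(0.578, 0.138, 0.075) -105 -1 [-0.14  0.67 -0.14  1.53  0.05  1.22 -1.74]
(0.578, 0.138, 0.075) -95 1 [-0.09  0.56 -0.19  1.72  0.11  0.96  1.37]
(0.578, 0.138, 0.075) -95 1 [ 0.15  0.58 -0.39  1.74  0.25  0.97  1.34]
(0.578, 0.138, 0.075) -95 1 [-0.17  0.56 -0.11  1.72  0.06  0.96  1.38]
(0.578, 0.138, 0.075) -95 1 [ 0.05  0.57 -0.31  1.73  0.19  0.96  1.35]
(0.578, 0.138, 0.075) -95 1 [-0.26  0.56 -0.04  1.71  0.01  0.96  1.39]
(0.578
[... 1095 characters left out ...]
 0.075) -95 1 [-0.16  0.6  -0.28  1.68  0.16  0.97  1.19]
(0.567, 0.25, 0.075) -95 1 [ 0.09  0.63 -0.5   1.7   0.32  0.99  1.15]
(0.567, 0.25, 0.075) -95 1 [-0.26  0.6  -0.19  1.67  0.1   0.97  1.21]
(0.567, 0.25, 0.075) -95 1 [-0.03  0.61 -0.4   1.69  0.24  0.98  1.17]
(0.567, 0.25, 0.075) -95 1 [-0.36  0.59 -0.1   1.67  0.04  0.97  1.22]
(0.567, 0.25, 0.075) -95 1 [-0.13  0.6  -0.31  1.68  0.18  0.97  1.19]
(0.567, 0.25, 0.075) -95 -1 [-0.37  0.59 -0.1   1.67  0.03  0.97 -1.92]
(0.567, 0.25, 0.075) -95 -1 [-0.14  0.6  -0.3   1.68  0.17  0.97 -1.95]
(0.567, 0.25, 0.075) -95 -1 [-0.46  0.59 -0.01  1.66 -0.03  0.97 -1.91]
(0.567, 0.25, 0.075) -95 -1 [-0.23  0.6  -0.21  1.67  0.11  0.97 -1.94]
```

```bash
cat > go.py <<'E'
import sys
from rig import env
from h import *
from log import log
s=env.read_state(); log(s); show(s)
a=list(map(float,sys.argv[1:]))
for i in range(0,len(a),6):
    x=a[i:i+6]; plan(s,x[:3],Rtool(*x[3:]))
E
python3 go.py .52 -.2 .26 -100 -90 1 .55 -.1 .26 -100 -90 1
```

```text
t 1.15 j [ 1.303 -0.005 -0.653  2.291 -0.984  0.202 -0.407] p [ 0.4654 -0.3536  0.2606] x [ 0.63  -0.271 -0.728] y [-0.387 -0.922  0.009] F [-0.01 -0.58 -0.25] open 0.4243
linear [-0.0068, -0.1627, 0.006] dr [-97.05, -30.39, -38.91] |d| 0.163 ang 108.9
linear [-0.015, -0.2665, 0.0133] dr [-97.05, -30.39, -38.91] |d| 0.267 ang 108.9
```

Call:
step_arm:
  motion:
    - {"linear": [-0.015,-0.267,0.013],"dr": [-97,-30.4,-38.9],"jaw": 0.15}
    - {"linear": [-0.015,-0.267,0.013],"dr": [-97,-30.4,-38.9],"jaw": 0.15}
    - {"linear": [-0.015,-0.267,0.013],"dr": [-97,-30.4,-38.9],"jaw": 0.15}
    - {"linear": [-0.015,-0.267,0.013],"dr": [-97,-30.4,-38.9],"jaw": 0.15}
    - {"linear": [-0.015,-0.267,0.013],"dr": [-97,-30.4,-38.9],"jaw": 0.15}

```text
time_s: 1.65
eef_pos: [0.5433, -0.1198, 0.2606]
ee_rot: [0.154, 0.846, 0.079, -0.504]
contact_force: [1.1, -0.1, 0.1]
opening: 0.425
```

```bash
python3 go.py .55 -.05 .26 -60 -90 1
```

```text
t 1.65 j [ 1.117e+00  2.000e-03 -9.620e-01  2.154e+00 -1.110e-01  4.910e-01
 -9.870e-01] p [ 0.5433 -0.1198  0.2606] x [ 0.48  -0.021 -0.877] y [ 0.289 -0.94   0.181] F [ 1.14 -0.05  0.13] open 0.4251
linear [0.0023, -0.0637, -0.0291] dr [-98.05, -9.91, -31.1] |d| 0.07 ang 103.3
```

Call:
step_arm:
  motion:
    - {"linear": [0.002,-0.064,-0.029],"dr": [-98,-9.9,-31.1],"jaw": 0.15}
    - {"linear": [0.002,-0.064,-0.029],"dr": [-98,-9.9,-31.1],"jaw": 0.15}
    - {"linear": [0.002,-0.064,-0.029],"dr": [-98,-9.9,-31.1],"jaw": 0.15}
    - {"linear": [0.002,-0.064,-0.029],"dr": [-98,-9.9,-31.1],"jaw": 0.15}
    - {"linear": [0.002,-0.064,-0.029],"dr": [-98,-9.9,-31.1],"jaw": 0.15}

```text
time_s: 2.15
eef_pos: [0.5495, -0.0499, 0.2602]
ee_rot: [0.384, 0.707, 0.338, -0.488]
contact_force: [-0.7, -0.1, -0.6]
opening: 0.424
```

```bash
python3 go.py .57 .12 .22 6.6 -95 1 .57 .12 .22 -30 -90 1
```

```text
t 2.15 j [ 1.045  0.141 -1.054  2.007  0.022  0.763 -0.484] p [ 0.5495 -0.0499  0.2602] x [ 0.296  0.103 -0.95 ] y [ 0.853 -0.476  0.214] F [-0.71 -0.05 -0.6 ] open 0.4245
linear [0.0617, -0.072, -0.148] dr [-122.1, 8.74, -26.97] |d| 0.176 ang 125.4
linear [0.0617, -0.072, -0.148] dr [-86.89, -1.06, -20.15] |d| 0.176 ang 89.2
```

Call:
step_arm:
  motion:
    - {"linear": [0.062,-0.072,-0.148],"dr": [-87,-1,-20],"jaw": 0.15}
    - {"linear": [0.062,-0.072,-0.148],"dr": [-87,-1,-20],"jaw": 0.15}
    - {"linear": [0.062,-0.072,-0.148],"dr": [-87,-1,-20],"jaw": 0.15}
    - {"linear": [0.062,-0.072,-0.148],"dr": [-87,-1,-20],"jaw": 0.15}
    - {"linear": [0.062,-0.072,-0.148],"dr": [-87,-1,-20],"jaw": 0.15}

```text
time_s: 2.65
eef_pos: [0.5693, 0.1243, 0.2191]
ee_rot: [0.572, 0.49, 0.547, -0.366]
contact_force: [-0.7, -0.2, 0.2]
opening: 0.425
```

```bash
python3 go.py .57 .14 .22 6.6 -95 1 .57 .14 .22 6.6 -105 1; python3 -c "
from ik import *
S=load();P,c=fit(S);print(P.round(4),c)
for s in S: print((fk(s['q'],SG,P)[0]-s['p']).round(4),end='')
"
```

```text
t 2.65 j [ 0.642  0.395 -1.128  1.893  0.383  0.926 -0.368] p [0.5693 0.1243 0.2191] x [ 0.135  0.118 -0.984] y [0.954 0.252 0.161] F [-0.68 -0.22  0.22] open 0.4251
linear [0.0011, 0.0048, -0.0149] dr [-80.68, 7.0, -14.4] |d| 0.016 ang 82.3
linear [0.0011, 0.0048, -0.0149] dr [-79.35, 15.22, -21.44] |d| 0.016 ang 83.6
[-3.2500e-02  2.5950e-01  5.6130e-01  5.0810e-01  3.1540e-01  1.5425e+00
 -5.2500e-02 -7.3000e-03  7.8000e-03 -7.0000e-04  1.8700e-02] 0.10811802314558772
[0.0055 0.0085 0.0052][-0.0044  0.0098  0.0029][-0.0007 -0.0014  0.0011][-0.0007 -0.0014  0.0011][ 0.0013 -0.0004 -0.0047][ 0.0075 -0.0035 -0.0016][ 0.0077  0.0003 -0.004 ]
```

Call:
step_arm:
  motion:
    - {"linear": [0,0.005,-0.015],"dr": [-79.4,15.2,-21.4],"jaw": 0.15}
    - {"linear": [0,0.005,-0.015],"dr": [-79.4,15.2,-21.4],"jaw": 0.15}
    - {"linear": [0,0.005,-0.015],"dr": [-79.4,15.2,-21.4],"jaw": 0.15}
    - {"linear": [0,0.005,-0.015],"dr": [-79.4,15.2,-21.4],"jaw": 0.15}
    - {"linear": [0,0.005,-0.015],"dr": [-79.4,15.2,-21.4],"jaw": 0.15}

```text
time_s: 3.15
eef_pos: [0.5701, 0.1394, 0.2208]
ee_rot: [0.632, 0.232, 0.719, -0.173]
contact_force: [0.9, -0.7, -0.2]
opening: 0.427
```

```bash
python3 go.py .57 .14 .22 6.6 -105 1
```

```text
t 3.15 j [ 0.572  0.59  -1.178  1.711  0.416  1.233  0.295] p [0.5701 0.1394 0.2208] x [-0.094  0.116 -0.989] y [0.553 0.832 0.045] F [ 0.94 -0.7  -0.19] open 0.4267
linear [0.0008, 0.0004, -0.0003] dr [-38.9, 7.43, -10.49] |d| 0.001 ang 41.0
```

```bash
python3 go.py .596 .1405 .14 6.6 -105 1
```

```text
t 3.15 j [ 0.572  0.59  -1.178  1.711  0.416  1.233  0.295] p [0.5701 0.1394 0.2208] x [-0.094  0.116 -0.989] y [0.553 0.832 0.045] F [ 0.94 -0.7  -0.19] open 0.4267
linear [0.0776, 0.0116, 0.0323] dr [-38.9, 7.43, -10.49] |d| 0.085 ang 41.0
```

Call:
step_arm:
  motion:
    - {"linear": [0.0,0.005,0.02],"dr": [-38.9,7.4,-10.5],"jaw": 0.15}
    - {"linear": [0.01,0.01,0.03],"dr": [-38.9,7.4,-10.5],"jaw": 0.15}
    - {"linear": [0.025,0.0116,0.032],"dr": [-38.9,7.4,-10.5],"jaw": 0.15}
    - {"linear": [0.05,0.0116,0.032],"dr": [-38.9,7.4,-10.5],"jaw": 0.15}
    - {"linear": [0.06,0.0116,0.0323],"dr": [-38.9,7.4,-10.5],"jaw": 0.15}

```text
time_s: 3.65
eef_pos: [0.597, 0.1382, 0.1548]
ee_rot: [0.606, -0.048, 0.793, 0.037]
contact_force: [-0.8, -0.2, 0.6]
opening: 0.427
```

```bash
python3 go.py .596 .1405 .14 6.6 -105 1; python3 - <<'E'
from rig import env
from h import *
import json
p=env.camera_params('wrist'); im=env.capture('wrist'); cv2.imwrite('pics/w1.png',im)
json.dump({k:(v.tolist() if hasattr(v,'tolist') else v) for k,v in p.items()},open('w1.json','w'))
E
```

```text
t 3.65 j [ 0.413  0.844 -1.174  1.554  0.619  1.487  0.852] p [0.597  0.1382 0.1548] x [-0.26  -0.032 -0.965] y [-0.121  0.993 -0.   ] F [-0.84 -0.24  0.57] open 0.427
linear [0.0145, 0.0024, 0.0032] dr [0.33, -0.2, 0.1] |d| 0.015 ang 0.4
```

View pics/w1.png

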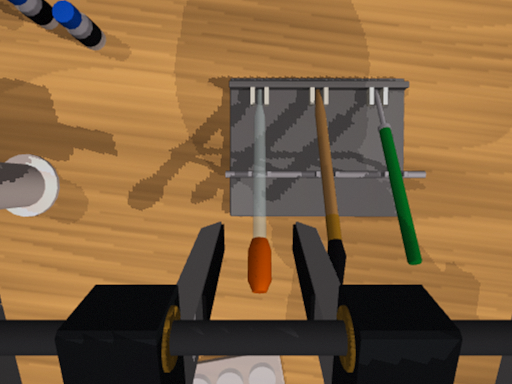

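```bash
python3 - <<'E'
from h import *
import json
p=json.load(open('w1.json')); im=cv2.imread('pics/w1.png')
u=np.array([np.cos(np.pi/6)*np.cos(np.radians(6.6)),np.cos(np.pi/6)*np.sin(np.radians(6.6)),.5])
mid=np.array([.61745,.14303,.09467]); 
for s in (0,34,80,125,152,171,190): print(s,(mid+u*(s-171)/1000).round(4),proj(p,mid+u*(s-171)/1000).round(1))
g=np.array([.55226,.24859,.06397])
for s in (45,107.5,125,170): print('g',s,(g+u*(s-107.5)/1000).round(4),proj(p,g+u*(s-107.5)/1000).round(1))
h=cv2.cvtColor(im,cv2.COLOR_BGR2HSV)
m=cv2.inRange(h,(0,200,120),(13,255,255))[220:300,235:285]; ys,xs=np.nonzero(m); print('orange',xs.mean()+235,ys.mean()+220,ys.min()+220,ys.max()+220)
m=cv2.inRange(h,(45,120,30),(80,255,255)); ys,xs=np.nonzero(m); print('green',xs.mean(),ys.mean(),ys.min(),ys.max(),xs[ys<=ys.min()+2].mean(),xs[ys>=ys.max()-2].mean())
cv2.imwrite('pics/w1c.png',cv2.resize(im[80:300,200:440],(720,600),interpolation=cv2.INTER_CUBIC)[:, :])
E
```

```text
0 [0.4703 0.126  0.0092] [[261.3  89.2]]
34 [0.4996 0.1294 0.0262] [[261.3 116.4]]
80 [0.5392 0.134  0.0492] [[261.2 158.1]]
125 [0.5779 0.1385 0.0717] [[261.1 205.8]]
152 [0.6011 0.1411 0.0852] [[261.  238.5]]
171 [0.6175 0.143  0.0947] [[261.  263.6]]
190 [0.6338 0.1449 0.1042] [[260.9 290.7]]
g 45 [0.4985 0.2424 0.0327] [[386.4 129. ]]
g 107.5 [0.5523 0.2486 0.064 ] [[400.4 190.2]]
g 125 [0.5673 0.2503 0.0727] [[404.9 209.9]]
g 170 [0.606  0.2548 0.0952] [[417.9 266.9]]
orange 261.74590163934425 266.79976580796256 238 293
green 400.14653692043504 198.23354321694333 128 264 385.25925925925924 413.82758620689657
```

View pics/w1c.png

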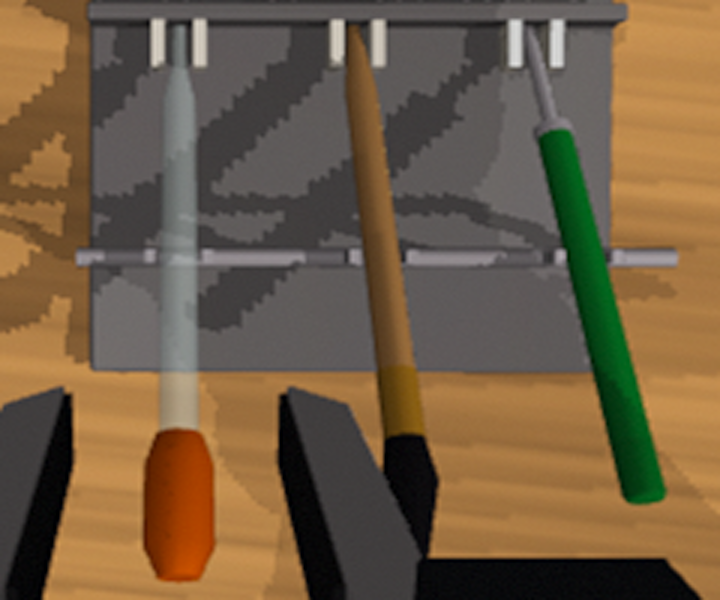

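```bash
python3 go.py .580 .1382 .0713 6.6 -105 1
```

```text
t 3.7 j [ 0.411  0.846 -1.174  1.553  0.62   1.489  0.858] p [0.5964 0.139  0.1539] x [-0.262 -0.034 -0.964] y [-0.129  0.992  0.   ] F [-2.63  0.02 -1.96] open 0.4263
linear [0.084, 0.0013, 0.0061] dr [0.79, -0.33, 0.19] |d| 0.084 ang 0.9
```

Call:
step_arm:
  motion:
    - {"linear": [0.02,0.001,0.006],"dr": [0.8,-0.3,0.2],"jaw": 0.3}
    - {"linear": [0.042,0.001,0.006],"dr": [0.8,-0.3,0.2],"jaw": 0.3}
    - {"linear": [0.062,0.001,0.006],"dr": [0.8,-0.3,0.2],"jaw": 0.3}
    - {"linear": [0.078,0.001,0.006],"dr": [0.8,-0.3,0.2],"jaw": 0.3}
    - {"linear": [0.084,0.001,0.006],"dr": [0.8,-0.3,0.2],"jaw": 0.3}

```text
time_s: 4.2
eef_pos: [0.5793, 0.1373, 0.0702]
ee_rot: [0.607, -0.045, 0.793, 0.034]
contact_force: [-0.2, -0.1, 0.1]
opening: 0.35
```

```bash
python3 go.py .580 .1382 .0713 6.6 -105 1; python3 - <<'E'
from rig import env
from h import *
cv2.imwrite('pics/w2.png',env.capture('wrist'))
cv2.imwrite('pics/s2.png',cv2.resize(env.capture('scene')[100:220,240:400],(800,600),interpolation=cv2.INTER_CUBIC))
E
```

```text
t 4.2 j [ 0.406  0.91  -1.125  1.652  0.686  1.355  0.798] p [0.5793 0.1373 0.0702] x [-0.259 -0.03  -0.965] y [-0.113  0.994 -0.   ] F [-0.2  -0.09  0.13] open 0.3498
linear [-0.0013, 0.0008, 0.0004] dr [-0.1, -0.1, -0.01] |d| 0.002 ang 0.1
```

View pics/w2.png

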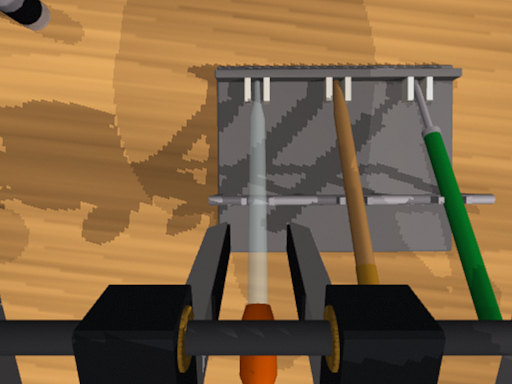

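View pics/s2.png

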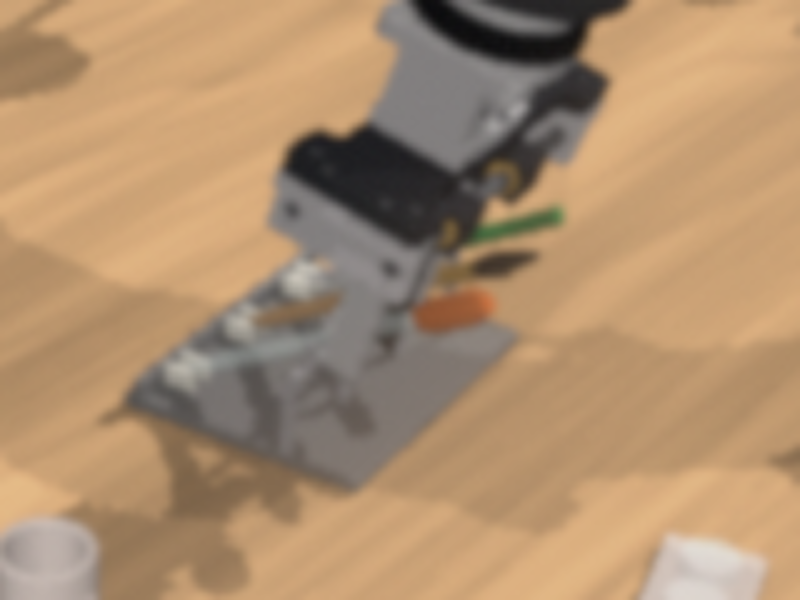

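Call:
step_arm:
  motion:
    - {"linear": [-0.001,0.0005,0],"dr": [0,0,0],"jaw": 0.5}
    - {"linear": [-0.001,0.0005,0],"dr": [0,0,0],"jaw": 0.7}
    - {"linear": [-0.001,0.0005,0],"dr": [0,0,0],"jaw": 0.76}
    - {"linear": [-0.001,0.0005,0],"dr": [0,0,0],"jaw": 0.8}
    - {"linear": [-0.001,0.0005,0],"dr": [0,0,0],"jaw": 0.85}
  squeeze: 4

```text
time_s: 4.8
eef_pos: [0.5802, 0.1382, 0.0723]
ee_rot: [0.608, -0.045, 0.792, 0.035]
contact_force: [1.9, -0.4, 0.7]
opening: 0.104
```

Call:
step_arm:
  motion:
    - {"linear": [0,0,0],"dr": [0,0,0],"jaw": 0.9}
    - {"linear": [0,0,0],"dr": [0,0,0],"jaw": 1.0}
    - {"linear": [0,0,0],"dr": [0,0,0],"jaw": 1.0}

```text
time_s: 5.1
eef_pos: [0.5803, 0.1382, 0.0723]
ee_rot: [0.608, -0.045, 0.792, 0.035]
contact_force: [0.0, -1.0, 1.5]
opening: 0.104
```

```bash
python3 go.py .580 .1382 .0713 6.6 -105 1
```

```text
t 5.1 j [ 0.405  0.909 -1.127  1.649  0.685  1.358  0.799] p [0.5803 0.1382 0.0723] x [-0.258 -0.03  -0.966] y [-0.114  0.994 -0.   ] F [ 0.02 -0.98  1.52] open 0.1042
linear [0.001, 0.0, -0.0] dr [-0.07, -0.03, -0.02] |d| 0.001 ang 0.1
```

```bash
python3 go.py .580 .1382 .1723 6.6 -105 1
```

```text
t 5.1 j [ 0.405  0.909 -1.127  1.649  0.685  1.358  0.799] p [0.5803 0.1382 0.0723] x [-0.258 -0.03  -0.966] y [-0.114  0.994 -0.   ] F [ 0.02 -0.98  1.52] open 0.1042
linear [-0.0965, 0.0, -0.0262] dr [-0.07, -0.03, -0.02] |d| 0.1 ang 0.1
```

Call:
step_arm:
  motion:
    - {"linear": [-0.01,0,-0.0027],"dr": [0,0,0],"jaw": 1.0}
    - {"linear": [-0.022,0,-0.006],"dr": [0,0,0],"jaw": 1.0}
    - {"linear": [-0.04,0,-0.011],"dr": [0,0,0],"jaw": 1.0}
    - {"linear": [-0.06,0,-0.0163],"dr": [0,0,0],"jaw": 1.0}
    - {"linear": [-0.08,0,-0.0217],"dr": [0,0,0],"jaw": 1.0}

```text
time_s: 5.6
eef_pos: [0.5802, 0.1384, 0.1576]
ee_rot: [0.608, -0.045, 0.792, 0.035]
contact_force: [0.3, 0.3, 0.5]
opening: 0.106
```

```bash
python3 go.py .58 .10 .25 -20 -90 1;  python3 - <<'E'
from rig import env
from h import *
cv2.imwrite('pics/w3.png',env.capture('wrist'))
cv2.imwrite('pics/s3.png',cv2.resize(env.capture('scene')[80:230,220:420],(800,600),interpolation=cv2.INTER_CUBIC))
E
```

```text
t 5.6 j [ 0.422  0.805 -1.161  1.597  0.586  1.454  0.849] p [0.5802 0.1384 0.1576] x [-0.257 -0.029 -0.966] y [-0.114  0.993  0.   ] F [0.28 0.27 0.46] open 0.1063
linear [-0.0881, -0.0382, -0.0283] dr [26.39, -14.71, 3.46] |d| 0.1 ang 30.4
```

View pics/w3.png

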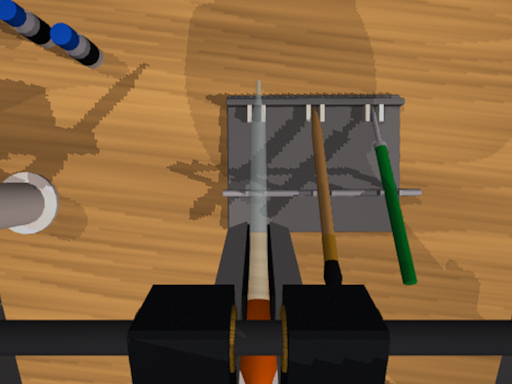

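View pics/s3.png

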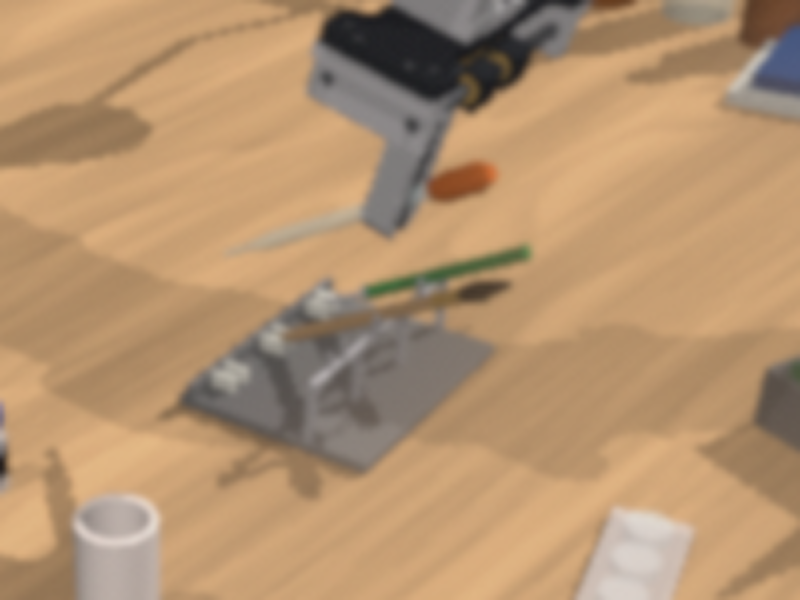

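```bash
python3 go.py .56 .08 .28 -40 -90 1
```

```text
t 5.7 j [ 0.422  0.802 -1.162  1.595  0.587  1.454  0.849] p [0.5812 0.1391 0.1593] x [-0.253 -0.029 -0.967] y [-0.114  0.993  0.   ] F [-0.54  0.25  0.61] open 0.1038
linear [-0.1096, -0.0563, -0.0576] dr [46.27, -13.96, 5.98] |d| 0.136 ang 48.7
```

Call:
step_arm:
  motion:
    - {"linear": [-0.02,-0.01,-0.01],"dr": [7,-2.1,0.9],"jaw": 1.0}
    - {"linear": [-0.042,-0.022,-0.022],"dr": [15,-4.5,2],"jaw": 1.0}
    - {"linear": [-0.064,-0.034,-0.034],"dr": [23,-7,3],"jaw": 1.0}
    - {"linear": [-0.087,-0.045,-0.046],"dr": [31,-9.4,4],"jaw": 1.0}
    - {"linear": [-0.11,-0.056,-0.058],"dr": [39,-11.8,5],"jaw": 1.0}

```text
time_s: 6.2
eef_pos: [0.5594, 0.0796, 0.2819]
ee_rot: [0.664, 0.2, 0.691, -0.202]
contact_force: [0.6, -0.2, 0.8]
opening: 0.106
```

```bash
python3 go.py .56 .0 .28 -70 -75 1
```

```text
t 6.2 j [ 0.648  0.436 -1.166  1.709  0.388  1.304  0.393] p [0.5594 0.0796 0.2819] x [-0.038  0.008 -0.999] y [ 0.545  0.838 -0.014] F [ 0.65 -0.2   0.83] open 0.1063
linear [0.0012, -0.0664, 0.044] dr [36.92, -16.23, -3.4] |d| 0.08 ang 40.5
```

Call:
step_arm:
  motion:
    - {"linear": [0,-0.013,0.009],"dr": [7.4,-3.2,-0.7],"jaw": 1.0}
    - {"linear": [0,-0.026,0.018],"dr": [14.8,-6.5,-1.4],"jaw": 1.0}
    - {"linear": [0.001,-0.04,0.026],"dr": [22,-9.7,-2],"jaw": 1.0}
    - {"linear": [0.001,-0.053,0.035],"dr": [29.5,-13,-2.7],"jaw": 1.0}
    - {"linear": [0.001,-0.066,0.044],"dr": [36.9,-16.2,-3.4],"jaw": 1.0}

```text
time_s: 6.7
eef_pos: [0.5598, -0.0003, 0.2813]
ee_rot: [0.65, 0.35, 0.496, -0.457]
contact_force: [-0.0, 0.1, -0.0]
opening: 0.107
```

```bash
python3 go.py .56 -.08 .28 -90 -60 1
```

```text
t 6.7 j [ 0.545  0.281 -0.973  1.819  0.529  1.228 -0.265] p [ 5.598e-01 -3.000e-04  2.813e-01] x [ 0.09  -0.246 -0.965] y [0.941 0.337 0.002] F [-0.02  0.12 -0.03] open 0.1071
linear [0.0208, -0.0267, 0.0721] dr [18.21, -14.7, -7.69] |d| 0.08 ang 24.6
```

```bash
python3 go.py .555 -.14 .28 -100 -48 1
```

```text
t 6.7 j [ 0.545  0.281 -0.973  1.819  0.529  1.228 -0.265] p [ 5.598e-01 -3.000e-04  2.813e-01] x [ 0.09  -0.246 -0.965] y [0.941 0.337 0.002] F [-0.02  0.12 -0.03] open 0.1071
linear [0.0351, -0.0517, 0.125] dr [26.27, -26.25, -14.44] |d| 0.14 ang 39.8
```

Call:
step_arm:
  motion:
    - {"linear": [0.007,-0.01,0.025],"dr": [5.3,-5.3,-2.9],"jaw": 1.0}
    - {"linear": [0.014,-0.02,0.05],"dr": [10.5,-10.5,-5.8],"jaw": 1.0}
    - {"linear": [0.021,-0.031,0.075],"dr": [15.8,-15.8,-8.7],"jaw": 1.0}
    - {"linear": [0.028,-0.041,0.1],"dr": [21,-21,-11.6],"jaw": 1.0}
    - {"linear": [0.035,-0.052,0.125],"dr": [26.3,-26.3,-14.4],"jaw": 1.0}

```text
time_s: 7.2
eef_pos: [0.5547, -0.1404, 0.2813]
ee_rot: [-0.587, -0.311, -0.258, 0.701]
contact_force: [0.4, -0.3, 0.4]
opening: 0.104
```

```bash
python3 go.py .5517 -.2522 .27 -100 -45 1; python3 - <<'E'
from rig import env
from h import *
import json
p=env.camera_params('wrist'); json.dump({k:(v.tolist() if hasattr(v,'tolist') else v) for k,v in p.items()},open('w4.json','w'))
cv2.imwrite('pics/w4.png',env.capture('wrist'))
s=env.capture('scene');cv2.imwrite('pics/s4.png',s)
E
```

```text
t 7.2 j [ 0.31   0.428 -0.73   1.772  0.859  1.594 -0.849] p [ 0.5547 -0.1404  0.2813] x [-0.116 -0.663 -0.74 ] y [ 0.984 -0.177  0.004] F [ 0.43 -0.28  0.38] open 0.1043
linear [0.0828, 0.0168, 0.0741] dr [-0.28, -2.73, -0.03] |d| 0.112 ang 2.7
```

View pics/w4.png

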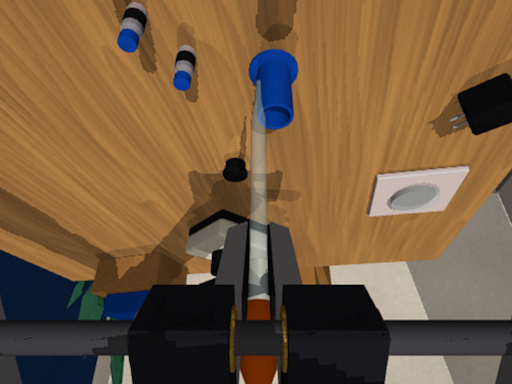

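View pics/s4.png

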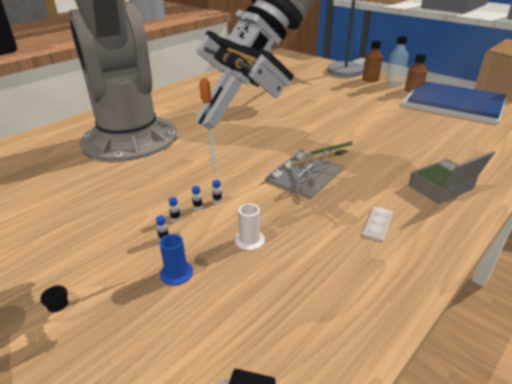

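```bash
cat > held.py <<'E'
from h import *
# pose at grasp
U=np.array([np.cos(np.pi/6)*np.cos(np.radians(6.6)),np.cos(np.pi/6)*np.sin(np.radians(6.6)),.5])
def held(Rg,pg,tip): 
    return Rg.inv().apply(U), Rg.inv().apply(tip-pg)
PIP_TIP=np.array([.61745,.14303,.09467])-.171*U
PRO_TIP=np.array([.55226,.24859,.06397])-.1075*U
E
python3 - <<'E'
from rig import env
from held import *
import json
Rg=Rq([0.608,-0.045,0.792,0.035]); pg=np.array([.5803,.1382,.0723])
ut,tt=held(Rg,pg,PIP_TIP); print('u_tool',ut.round(3),'tip_tool',tt.round(4))
s=env.read_state(); R0=Rq(s['ee_rot']); tip=s['eef_pos']+R0.apply(tt); print('tip',tip.round(4),'axis',R0.apply(ut).round(3))
top=s['eef_pos']+R0.apply(tt+.19*ut)
ps=env.camera_params('scene'); print('scene tip/top',proj(ps,tip),proj(ps,top))
pw=json.load(open('w4.json')); print('wrist',proj(pw,tip),proj(pw,tip+R0.apply(ut)*.152))
im=cv2.imread('pics/s4.png'); cv2.imwrite('pics/s4c.png',cv2.resize(im[70:200,170:280],(507,600),interpolation=cv2.INTER_CUBIC))
im=cv2.imread('pics/w4.png'); cv2.imwrite('pics/w4c.png',cv2.resize(im[40:240,180:340],(480,600),interpolation=cv2.INTER_CUBIC))
E
```

```text
u_tool [-0.707  0.001  0.707] tip_tool [ 0.0896  0.0004 -0.0906]
tip [ 0.5557 -0.1351  0.1518] axis [-0.007 -0.048  0.999]
scene tip/top [[219.00608707 179.69433158]] [[206.55744866  79.27339558]]
wrist [[259.11502124  77.13159676]] [[261.0423684  292.85581984]]
```

View pics/s4c.png

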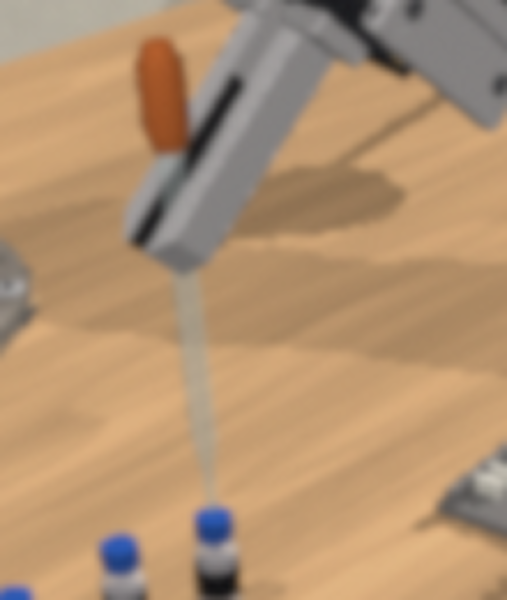

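View pics/w4c.png

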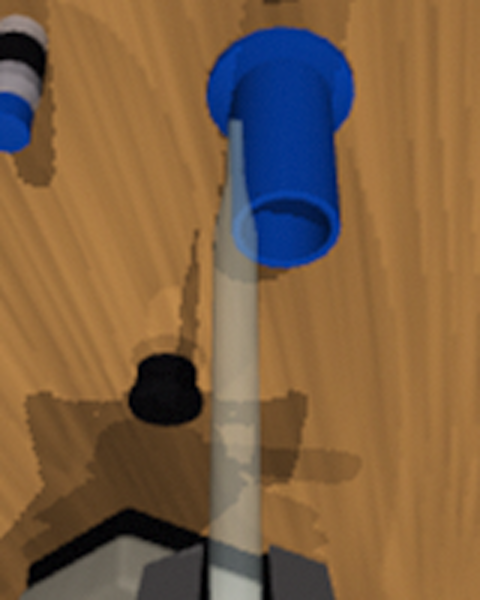

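```bash
cat > chk.py <<'E'
from rig import env
from held import *
import sys
n=sys.argv[1]; which=sys.argv[2] if len(sys.argv)>2 else 'pip'
if which=='pip': Rg=Rq([0.608,-0.045,0.792,0.035]); pg=np.array([.5803,.1382,.0723]); T=PIP_TIP; L=.19
else:
    import json; g=json.load(open('pg.json')); Rg=Rq(g['r']); pg=np.array(g['p']); T=PRO_TIP; L=.17
ut,tt=held(Rg,pg,T)
s=env.read_state(); show(s); R0=Rq(s['ee_rot']); tip=s['eef_pos']+R0.apply(tt); top=tip+R0.apply(ut)*L
print('tip',tip.round(4),'axis',R0.apply(ut).round(3))
for c in ('scene','top','wrist'):
    p=env.camera_params(c); im=env.capture(c); cv2.imwrite(f'pics/{c}{n}.png',im)
    a,b=proj(p,np.array([tip,top])); print(c,'tip',a.round(1),'top',b.round(1))
    if c!='wrist':
        m=((a+b)/2).astype(int); x0=max(0,m[0]-65); y0=max(0,m[1]-65); k=im[y0:y0+130,x0:x0+130]
        for q in (a,b): pass
        cv2.imwrite(f'pics/{c}{n}c.png',cv2.resize(k,(k.shape[1]*4,k.shape[0]*4),interpolation=cv2.INTER_CUBIC)); print(' crop origin',x0,y0,'x4')
E
python3 chk.py 5
```

```text
t 7.3 j [ 0.31   0.432 -0.727  1.773  0.859  1.593 -0.848] p [ 0.5542 -0.1417  0.279 ] x [-0.12  -0.662 -0.74 ] y [ 0.984 -0.178 -0.001] F [-0.85  0.58 -0.84] open 0.106
tip [ 0.5557 -0.1351  0.1518] axis [-0.007 -0.048  0.999]
scene tip [219.  179.7] top [206.6  79.3]
 crop origin 147 64 x4
top tip [302.5 177.6] top [323.8 165. ]
 crop origin 248 106 x4
wrist tip [260.1  80.6] top [261.6 382.9]
```

View pics/scene5c.png

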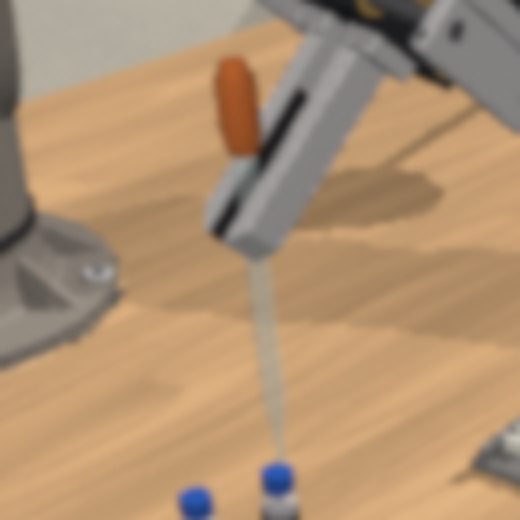

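View pics/top5c.png

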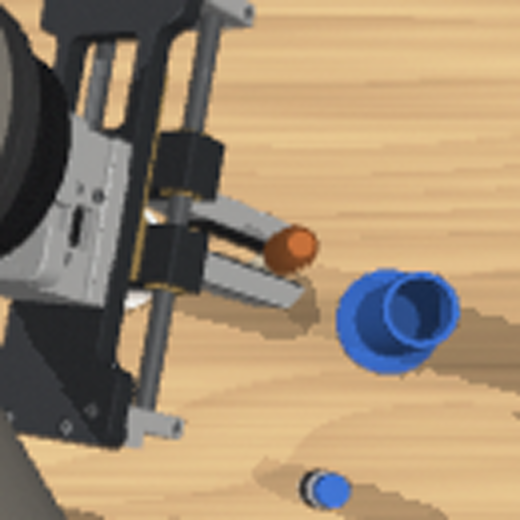

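```bash
python3 go.py .554 -.252 .262 -100 -45 1
```

```text
t 7.45 j [ 0.312  0.427 -0.733  1.773  0.856  1.589 -0.843] p [ 0.5548 -0.139   0.2805] x [-0.114 -0.658 -0.744] y [ 0.985 -0.171  0.001] F [ 0.7   0.   -0.08] open 0.1024
linear [0.0882, 0.0186, 0.0706] dr [0.07, -3.08, -0.12] |d| 0.115 ang 3.1
```

Call:
step_arm:
  motion:
    - {"linear": [0.018,0.004,0.014],"dr": [0,-0.6,0],"jaw": 1.0}
    - {"linear": [0.038,0.008,0.03],"dr": [0,-1.2,0],"jaw": 1.0}
    - {"linear": [0.058,0.012,0.047],"dr": [0,-1.8,0],"jaw": 1.0}
    - {"linear": [0.078,0.016,0.062],"dr": [0,-2.5,0],"jaw": 1.0}
    - {"linear": [0.088,0.0186,0.0706],"dr": [0,-3.1,0],"jaw": 1.0}

```text
time_s: 7.95
eef_pos: [0.5529, -0.2557, 0.2617]
ee_rot: [-0.594, -0.293, -0.245, 0.708]
contact_force: [-0.2, -1.0, -0.4]
opening: 0.103
```

```bash
python3 chk.py 6; python3 go.py .554 -.252 .262 -100 -45 1
```

```text
t 7.95 j [ 0.431  0.439 -0.662  1.817  0.975  1.489 -0.762] p [ 0.5529 -0.2557  0.2617] x [-0.124 -0.698 -0.706] y [ 0.985 -0.175  0.   ] F [-0.23 -0.95 -0.44] open 0.1031
tip [ 0.5533 -0.2553  0.1343] axis [0.002 0.001 1.   ]
scene tip [166.4 216.4] top [148.4 111. ]
 crop origin 92 98 x4
top tip [361.2 179.8] top [394.2 167.3]
 crop origin 312 108 x4
wrist tip [260.2  79.6] top [261.6 385.5]
t 8.1 j [ 0.428  0.439 -0.664  1.816  0.973  1.49  -0.763] p [ 0.5537 -0.2525  0.2618] x [-0.122 -0.697 -0.707] y [ 0.985 -0.173  0.   ] F [-0.28  0.59 -0.81] open 0.0979
linear [-0.0005, 0.0002, -0.0003] dr [0.04, 0.01, -0.05] |d| 0.001 ang 0.1
```

View pics/scene6c.png

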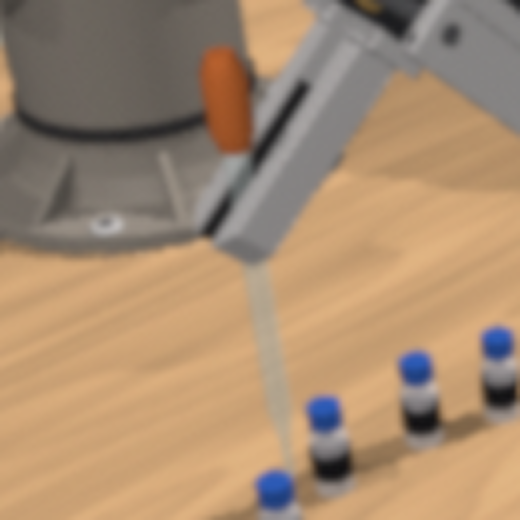

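View pics/top6c.png

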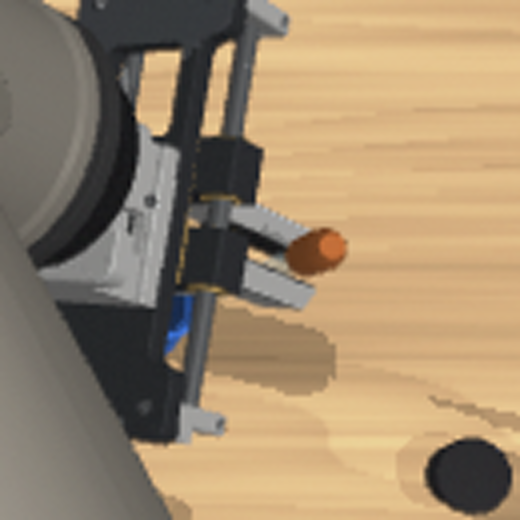

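View pics/wrist6.png

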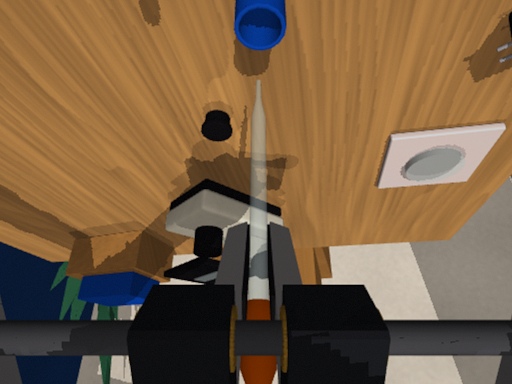

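Call:
step_arm:
  motion:
    - {"linear": [0.0106,0,-0.0106],"dr": [0,0,0],"jaw": 1.0}
    - {"linear": [0.0248,0,-0.0248],"dr": [0,0,0],"jaw": 1.0}
    - {"linear": [0.039,0,-0.039],"dr": [0,0,0],"jaw": 1.0}
    - {"linear": [0.053,0,-0.053],"dr": [0,0,0],"jaw": 1.0}
    - {"linear": [0.0565,0,-0.0565],"dr": [0,0,0],"jaw": 1.0}

```text
time_s: 8.6
eef_pos: [0.5532, -0.2513, 0.1793]
ee_rot: [-0.594, -0.292, -0.248, 0.707]
contact_force: [-0.2, 0.5, -0.8]
opening: 0.102
```

```bash
python3 chk.py 7; python3 go.py .554 -.252 .1364 -100 -45 1
```

```text
t 8.6 j [ 0.4    0.543 -0.64   1.875  1.038  1.422 -0.895] p [ 0.5532 -0.2513  0.1793] x [-0.123 -0.696 -0.708] y [ 0.985 -0.171 -0.003] F [-0.23  0.48 -0.8 ] open 0.1018
tip [ 0.5533 -0.2505  0.0519] axis [ 0.004 -0.002  1.   ]
scene tip [174.8 251.1] top [159.5 160.4]
 crop origin 102 140 x4
top tip [349.1 183.5] top [375.1 173.2]
 crop origin 297 113 x4
wrist tip [259.1  75.9] top [260.6 380.9]
t 8.75 j [ 0.401  0.54  -0.64   1.873  1.037  1.423 -0.893] p [ 0.554  -0.2518  0.1819] x [-0.121 -0.696 -0.707] y [ 0.985 -0.172 -0.   ] F [-0.7  -0.33  0.38] open 0.1061
linear [0.0323, 0.0, -0.032] dr [0.09, -0.01, -0.08] |d| 0.046 ang 0.1
```

View pics/scene7c.png

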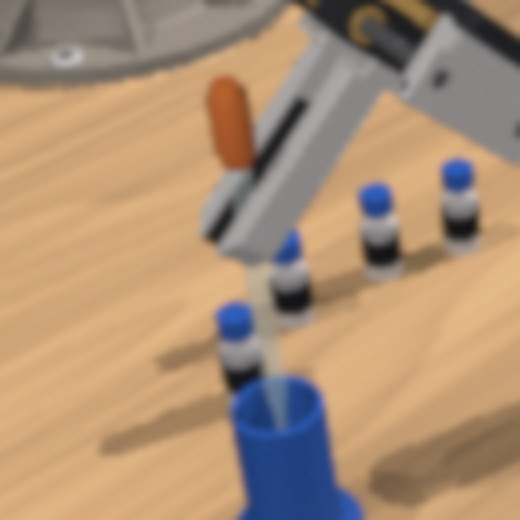

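View pics/wrist7.png

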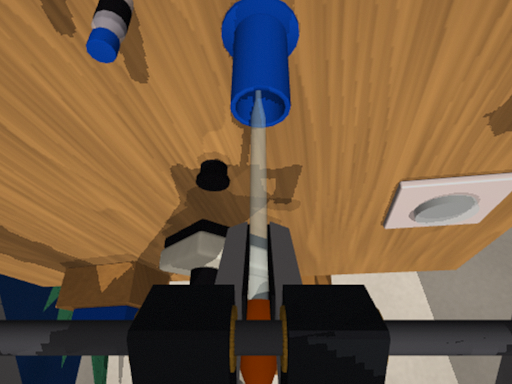

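Call:
step_arm:
  motion:
    - {"linear": [0.0092,0,-0.0092],"dr": [0,0,0],"jaw": 1.0}
    - {"linear": [0.0184,0,-0.0184],"dr": [0,0,0],"jaw": 1.0}
    - {"linear": [0.0255,0,-0.0255],"dr": [0,0,0],"jaw": 1.0}
    - {"linear": [0.0297,0,-0.0297],"dr": [0,0,0],"jaw": 1.0}
    - {"linear": [0.0297,0,-0.0297],"dr": [0,0,0],"jaw": 1.0}

```text
time_s: 9.25
eef_pos: [0.5536, -0.2518, 0.1388]
ee_rot: [-0.594, -0.292, -0.247, 0.707]
contact_force: [0.9, -0.7, 0.4]
opening: 0.102
```

```bash
python3 chk.py 8
```

```text
t 9.25 j [ 0.386  0.601 -0.623  1.894  1.077  1.391 -0.961] p [ 0.5536 -0.2518  0.1388] x [-0.122 -0.696 -0.707] y [ 0.985 -0.172 -0.002] F [ 0.93 -0.73  0.36] open 0.1017
tip [ 0.5539 -0.2511  0.0114] axis [ 0.003 -0.001  1.   ]
scene tip [177.4 267.4] top [163.1 182.5]
 crop origin 105 159 x4
top tip [345.2 184.9] top [368.7 175.6]
 crop origin 291 115 x4
wrist tip [259.3  76.9] top [260.9 382.5]
```

View pics/scene8c.png

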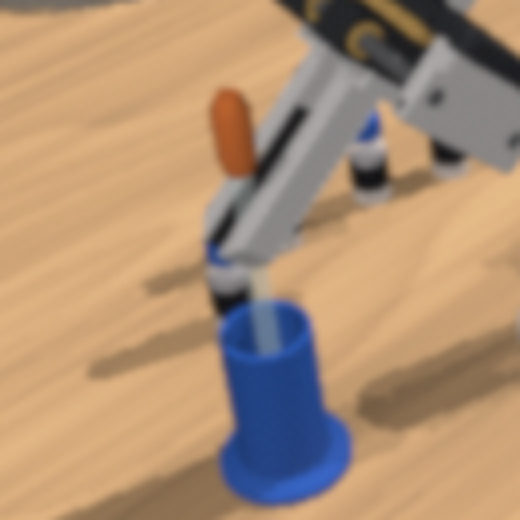

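Call:
step_arm:
  motion:
    - {"linear": [0.0014,0,-0.0014],"dr": [0,0,0],"jaw": 1.0}
    - {"linear": [0.0028,0,-0.0028],"dr": [0,0,0],"jaw": 1.0}
    - {"linear": [0.0028,0,-0.0028],"dr": [0,0,0],"jaw": 1.0}

```text
time_s: 9.7
eef_pos: [0.5541, -0.2518, 0.1361]
ee_rot: [-0.595, -0.293, -0.246, 0.707]
contact_force: [0.7, 0.3, -0.5]
opening: 0.105
```

Call:
step_arm:
  motion:
    - {"linear": [0.001,0,-0.001],"dr": [0,0,0],"jaw": 1.0}
    - {"linear": [0.001,0,-0.001],"dr": [0,0,0],"jaw": 1.0}

```text
time_s: 9.9
eef_pos: [0.5541, -0.2518, 0.1346]
ee_rot: [-0.595, -0.293, -0.246, 0.707]
contact_force: [-0.6, 0.7, -0.8]
opening: 0.107
```

```bash
python3 chk.py 9
```

```text
t 9.9 j [ 0.384  0.608 -0.621  1.896  1.082  1.387 -0.969] p [ 0.5541 -0.2518  0.1346] x [-0.121 -0.696 -0.707] y [ 0.985 -0.172  0.   ] F [-0.65  0.69 -0.79] open 0.1067
tip [ 0.5545 -0.2511  0.0072] axis [ 0.001 -0.001  1.   ]
scene tip [177.9 269.2] top [163.6 184.8]
 crop origin 105 162 x4
top tip [344.8 184.7] top [368.1 175.7]
 crop origin 291 115 x4
wrist tip [260.1  77.8] top [261.6 385. ]
```

View pics/scene9c.png

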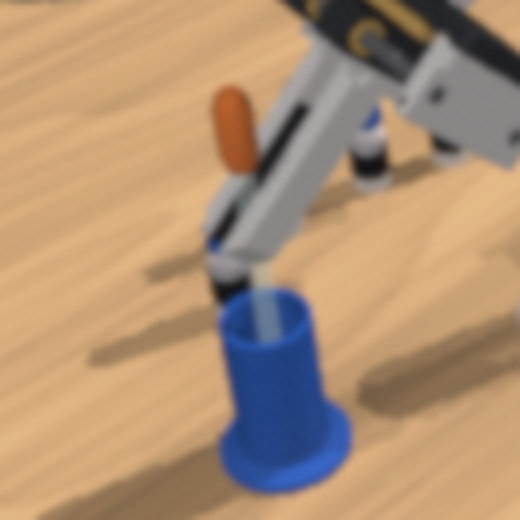

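Call:
step_arm:
  motion:
    - {"linear": [0.0007,0,-0.0007],"dr": [0,0,0],"jaw": 1.0}
    - {"linear": [0.0014,0,-0.0014],"dr": [0,0,0],"jaw": 1.0}
    - {"linear": [0.0014,0,-0.0014],"dr": [0,0,0],"jaw": 1.0}

```text
time_s: 10.35
eef_pos: [0.5541, -0.2518, 0.1326]
ee_rot: [-0.595, -0.293, -0.246, 0.707]
contact_force: [-0.0, 0.6, -0.1]
opening: 0.106
```

Call:
step_arm:
  motion:
    - {"linear": [0.0007,0,-0.0007],"dr": [0,0,0],"jaw": 1.0}
    - {"linear": [0.0014,0,-0.0014],"dr": [0,0,0],"jaw": 1.0}
    - {"linear": [0.0014,0,-0.0014],"dr": [0,0,0],"jaw": 1.0}

```text
time_s: 10.65
eef_pos: [0.5542, -0.252, 0.1309]
ee_rot: [-0.595, -0.293, -0.246, 0.707]
contact_force: [-0.9, -0.4, 4.3]
opening: 0.103
```

```bash
python3 chk.py 10
```

```text
t 10.65 j [ 0.382  0.613 -0.619  1.897  1.086  1.385 -0.976] p [ 0.5542 -0.252   0.1309] x [-0.121 -0.697 -0.707] y [ 0.985 -0.172  0.   ] F [-0.9  -0.36  4.31] open 0.1035
tip [ 0.5548 -0.2514  0.0036] axis [ 0.001 -0.     1.   ]
scene tip [178.1 270.7] top [163.9 186.7]
 crop origin 106 163 x4
top tip [344.5 184.8] top [367.6 175.8]
 crop origin 291 115 x4
wrist tip [260.2  78. ] top [261.8 385.4]
```

View pics/scene10c.png

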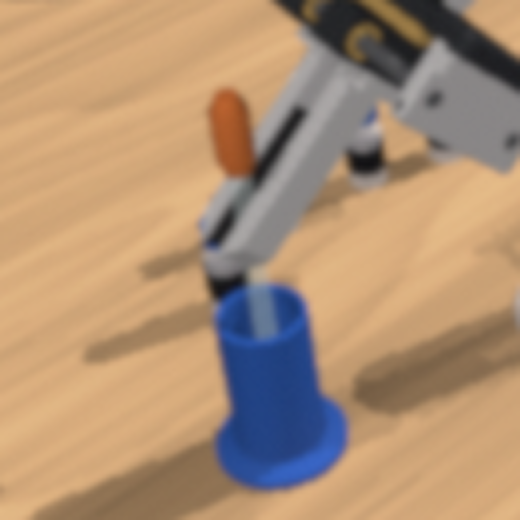

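```bash
python3 go.py .5523 -.2627 .1312 -100 -50 1
```

```text
t 10.8 j [ 0.382  0.613 -0.619  1.897  1.086  1.385 -0.976] p [ 0.5542 -0.2519  0.1309] x [-0.121 -0.697 -0.707] y [ 0.985 -0.172  0.   ] F [-0.27  0.19  4.98] open 0.1072
linear [0.0075, -0.0, 0.008] dr [0.07, 5.01, -0.1] |d| 0.011 ang 5.0
```

Call:
step_arm:
  motion:
    - {"linear": [0.0015,0,0.0025],"dr": [0,1.2,0],"jaw": 1.0}
    - {"linear": [0.0035,0,0.0045],"dr": [0,2.5,0],"jaw": 1.0}
    - {"linear": [0.0055,0,0.0065],"dr": [0,3.7,0],"jaw": 1.0}
    - {"linear": [0.0073,0,0.0082],"dr": [0,5,0],"jaw": 1.0}
    - {"linear": [0.0073,0,0.0082],"dr": [0,5,0],"jaw": 1.0}

```text
time_s: 11.3
eef_pos: [0.5519, -0.2641, 0.132]
ee_rot: [-0.583, -0.324, -0.271, 0.694]
contact_force: [-0.5, 0.0, -0.1]
opening: 0.106
```

```bash
python3 chk.py 11
```

```text
t 11.3 j [ 0.46   0.579 -0.641  1.897  1.045  1.309 -0.901] p [ 0.5519 -0.2641  0.132 ] x [-0.111 -0.633 -0.766] y [ 0.985 -0.174  0.001] F [-0.47  0.05 -0.05] open 0.1058
tip [ 0.5545 -0.2525  0.0052] axis [-0.015 -0.087  0.996]
scene tip [177.4 270.4] top [153.6 190.1]
 crop origin 100 165 x4
top tip [345.2 184.8] top [377.2 177.5]
 crop origin 296 116 x4
wrist tip [260.3  79.3] top [261.6 386.4]
```

View pics/scene11c.png

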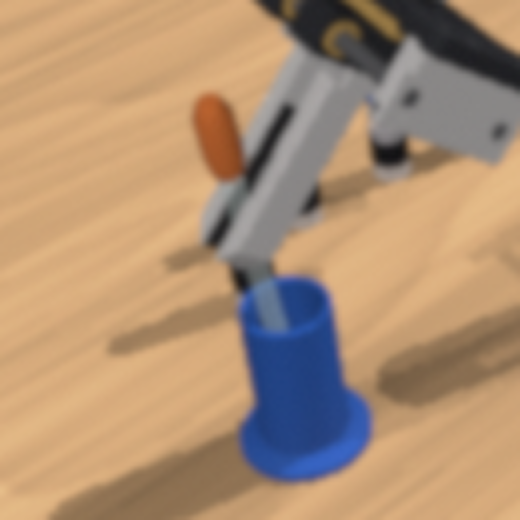

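Call:
step_arm:
  motion:
    - {"linear": [0.0007,0,-0.0006],"dr": [0,0,0],"jaw": 1.0}
    - {"linear": [0.0007,0,-0.0006],"dr": [0,0,0],"jaw": 0.76}
    - {"linear": [0.0007,0,-0.0006],"dr": [0,0,0],"jaw": 0.7}
    - {"linear": [0.0007,0,-0.0006],"dr": [0,0,0],"jaw": 0.55}
    - {"linear": [0.0007,0,-0.0006],"dr": [0,0,0],"jaw": 0.4}

```text
time_s: 11.95
eef_pos: [0.5523, -0.2626, 0.1306]
ee_rot: [-0.583, -0.323, -0.272, 0.694]
contact_force: [-0.2, -0.2, 0.6]
opening: 0.27
```

```bash
python3 chk.py 12
```

```text
t 11.95 j [ 0.456  0.582 -0.641  1.898  1.047  1.31  -0.904] p [ 0.5523 -0.2626  0.1306] x [-0.11  -0.633 -0.766] y [ 0.985 -0.172  0.   ] F [-0.2  -0.18  0.57] open 0.2704
tip [ 0.5547 -0.2511  0.0037] axis [-0.014 -0.086  0.996]
scene tip [178.2 270.6] top [154.7 190.5]
 crop origin 101 165 x4
top tip [344.4 184.8] top [376.1 177.4]
 crop origin 295 116 x4
wrist tip [260.2  77.8] top [261.8 385.3]
```

View pics/scene12c.png

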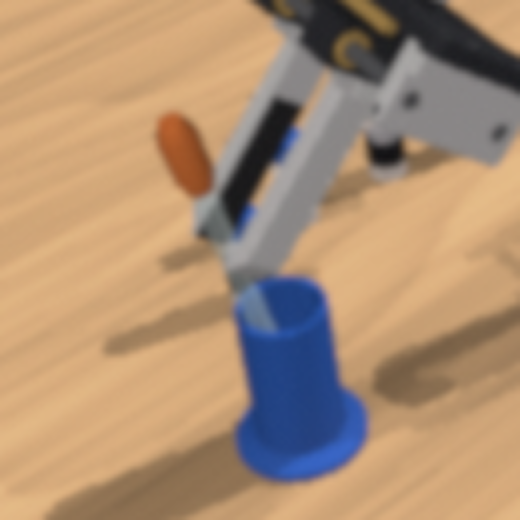

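View pics/wrist12.png

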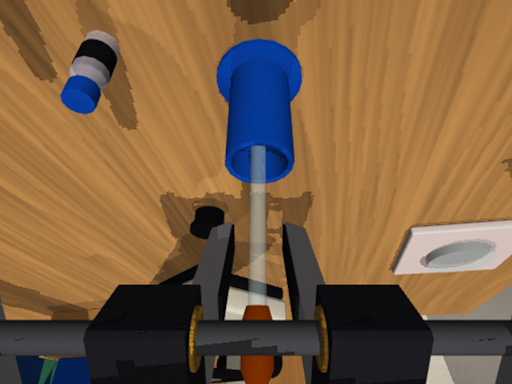

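Call:
step_arm:
  motion:
    - {"linear": [0,0,0],"dr": [0,0,0],"jaw": 0.15}
    - {"linear": [-0.02,0,0],"dr": [0,0,0],"jaw": 0.15}
    - {"linear": [-0.05,0,0],"dr": [0,0,0],"jaw": 0.15}
    - {"linear": [-0.09,0,0],"dr": [0,0,0],"jaw": 0.15}
    - {"linear": [-0.13,0,0],"dr": [0,0,0],"jaw": 0.15}

```text
time_s: 12.6
eef_pos: [0.5665, -0.1783, 0.2323]
ee_rot: [-0.583, -0.324, -0.272, 0.693]
contact_force: [0.6, -0.1, 0.1]
opening: 0.429
```

```bash
python3 go.py .56 -.05 .28 -80 -75 1; python3 - <<'E'
from rig import env
from h import *
cv2.imwrite('pics/s13.png',env.capture('scene')); cv2.imwrite('pics/t13.png',env.capture('top'))
im=cv2.imread('pics/s13.png'); cv2.imwrite('pics/s13c.png',cv2.resize(im[140:300,100:310],(788,600),interpolation=cv2.INTER_CUBIC))
E
```

```text
t 12.6 j [ 0.374  0.479 -0.715  1.798  0.902  1.489 -0.84 ] p [ 0.5665 -0.1783  0.2323] x [-0.11  -0.633 -0.766] y [ 0.985 -0.171  0.   ] F [ 0.63 -0.11  0.08] open 0.4291
linear [-0.1171, -0.0284, -0.0654] dr [-17.77, 24.73, 9.22] |d| 0.137 ang 31.8
```

View pics/s13c.png

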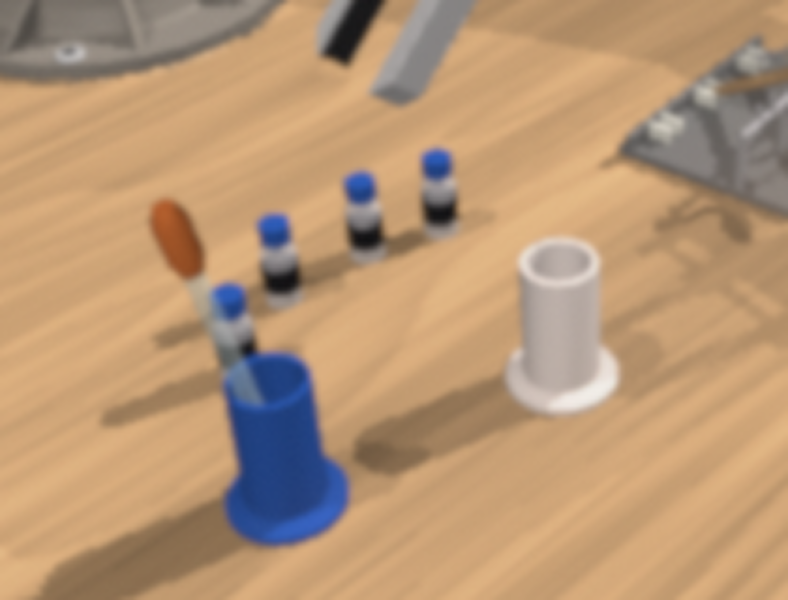

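View pics/t13.png

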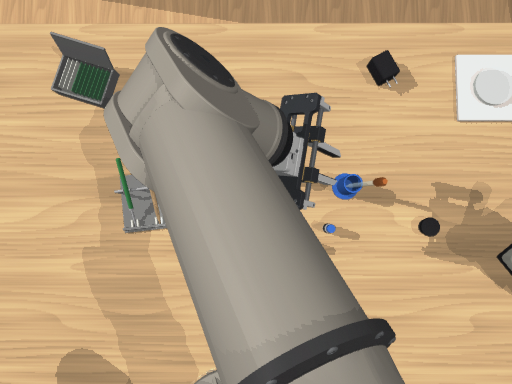

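```bash
python3 go.py .56 .03 .28 -60 -80 1
```

```text
t 12.7 j [ 0.371  0.476 -0.719  1.795  0.902  1.489 -0.84 ] p [ 0.5692 -0.1751  0.235 ] x [-0.102 -0.633 -0.768] y [ 0.986 -0.167  0.007] F [0.63 1.36 0.16] open 0.4254
linear [-0.1634, -0.043, -0.125] dr [-36.46, 28.77, 16.54] |d| 0.21 ang 49.3
```

Call:
step_arm:
  motion:
    - {"linear": [-0.033,-0.009,-0.025],"dr": [-7.3,5.8,3.3],"jaw": 0.15}
    - {"linear": [-0.066,-0.018,-0.05],"dr": [-14.6,11.5,6.6],"jaw": 0.15}
    - {"linear": [-0.1,-0.026,-0.075],"dr": [-22,17.3,10],"jaw": 0.15}
    - {"linear": [-0.13,-0.035,-0.1],"dr": [-29,23,13.2],"jaw": 0.15}
    - {"linear": [-0.1634,-0.043,-0.125],"dr": [-36.5,28.8,16.5],"jaw": 0.15}

```text
time_s: 13.2
eef_pos: [0.5592, 0.0323, 0.2813]
ee_rot: [0.661, 0.325, 0.525, -0.427]
contact_force: [0.1, -0.8, 0.4]
opening: 0.423
```

```bash
python3 go.py .58 .16 .25 -25 -92 1
```

```text
t 13.2 j [ 0.536  0.309 -1.03   1.802  0.533  1.253 -0.225] p [0.5592 0.0323 0.2813] x [ 0.084 -0.223 -0.971] y [ 0.905  0.424 -0.019] F [ 0.1  -0.8   0.38] open 0.4225
linear [0.0036, 0.0736, -0.1108] dr [-39.68, 14.73, 5.13] |d| 0.133 ang 42.6
```

Call:
step_arm:
  motion:
    - {"linear": [0,0.015,-0.022],"dr": [-8,3,1],"jaw": 0.15}
    - {"linear": [0,0.03,-0.044],"dr": [-16,6,2],"jaw": 0.15}
    - {"linear": [0.002,0.045,-0.066],"dr": [-24,9,3],"jaw": 0.15}
    - {"linear": [0.003,0.06,-0.088],"dr": [-32,12,4],"jaw": 0.15}
    - {"linear": [0.0036,0.0736,-0.111],"dr": [-39.7,14.7,5.1],"jaw": 0.15}

```text
time_s: 13.7
eef_pos: [0.5799, 0.161, 0.2502]
ee_rot: [0.678, 0.154, 0.703, -0.148]
contact_force: [-0.1, -1.2, 0.1]
opening: 0.428
```

```bash
python3 go.py .5905 .253 .17 6.6 -105 1
```

```text
t 13.7 j [ 0.472  0.54  -1.16   1.673  0.48   1.287  0.357] p [0.5799 0.161  0.2502] x [-0.033  0.015 -0.999] y [0.418 0.909 0.   ] F [-0.1  -1.22  0.08] open 0.4281
linear [0.0812, 0.088, -0.0259] dr [-31.01, 12.61, -4.67] |d| 0.123 ang 33.8
```

Call:
step_arm:
  motion:
    - {"linear": [0.01,0.022,-0.006],"dr": [-7.7,3.1,-1.2],"jaw": 0.25}
    - {"linear": [0.02,0.044,-0.013],"dr": [-15.5,6.3,-2.3],"jaw": 0.25}
    - {"linear": [0.035,0.066,-0.02],"dr": [-23,9.4,-3.5],"jaw": 0.25}
    - {"linear": [0.055,0.088,-0.026],"dr": [-31,12.6,-4.7],"jaw": 0.25}
    - {"linear": [0.08,0.088,-0.026],"dr": [-31,12.6,-4.7],"jaw": 0.25}

```text
time_s: 14.2
eef_pos: [0.5899, 0.257, 0.1703]
ee_rot: [0.606, -0.048, 0.793, 0.039]
contact_force: [-0.4, 0.7, -0.5]
opening: 0.374
```

```bash
python3 go.py .567 .25 .0708 6.6 -105 1; python3 - <<'E'
from rig import env
from held import *
p=env.camera_params('wrist'); im=env.capture('wrist'); cv2.imwrite('pics/w14.png',im)
for s in (0,45,107.5,125,170): print(s,(PRO_TIP+U*s/1000).round(4),proj(p,PRO_TIP+U*s/1000).round(1))
h=cv2.cvtColor(im,cv2.COLOR_BGR2HSV); m=cv2.inRange(h,(45,120,30),(80,255,255)); ys,xs=np.nonzero(m)
for r in range(ys.min(),ys.max(),15): print(r,xs[ys==r].mean() if (ys==r).any() else None,(ys==r).sum())
E
```

```text
t 14.2 j [ 0.213  0.851 -1.148  1.47   0.58   1.501  0.732] p [0.5899 0.257  0.1703] x [-0.26  -0.03  -0.965] y [-0.123  0.992  0.003] F [-0.41  0.71 -0.52] open 0.3745
linear [0.1022, -0.0044, 0.0033] dr [0.51, -0.19, -0.03] |d| 0.102 ang 0.5
0 [0.4598 0.2379 0.0102] [[254.6  88.9]]
45 [0.4985 0.2424 0.0327] [[254.  123.8]]
107.5 [0.5523 0.2486 0.064 ] [[253.1 181.1]]
125 [0.5673 0.2503 0.0727] [[252.8 199.4]]
170 [0.606  0.2548 0.0952] [[252. 252.]]
122 252.0 3
137 251.5 10
152 251.5 10
167 251.0 11
182 251.0 11
197 250.5 12
212 250.5 12
227 250.5 12
242 249.5 12
```

View pics/w14.png

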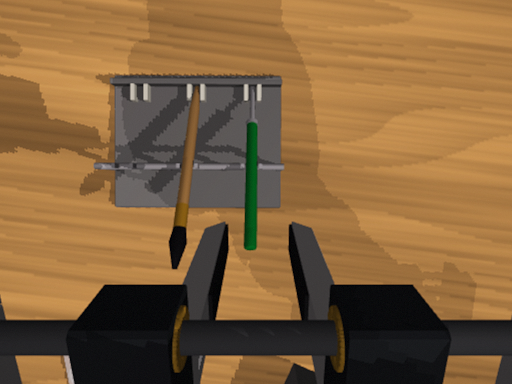

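Call:
step_arm:
  motion:
    - {"linear": [0.025,-0.0052,0.003],"dr": [0.5,0,0],"jaw": 0.3}
    - {"linear": [0.055,-0.0052,0.003],"dr": [0.5,0,0],"jaw": 0.3}
    - {"linear": [0.08,-0.0052,0.003],"dr": [0.5,0,0],"jaw": 0.3}
    - {"linear": [0.098,-0.0052,0.003],"dr": [0.5,0,0],"jaw": 0.3}
    - {"linear": [0.102,-0.0052,0.003],"dr": [0.5,0,0],"jaw": 0.3}
  squeeze: 8

```text
time_s: 14.75
eef_pos: [0.5647, 0.2458, 0.066]
ee_rot: [0.605, -0.045, 0.794, 0.032]
contact_force: [-0.6, 0.3, 0.3]
opening: 0.354
```

```bash
python3 go.py .567 .2495 .0708 6.6 -105 1; python3 - <<'E'
from rig import env
from h import *
cv2.imwrite('pics/w15.png',env.capture('wrist'))
E
```

```text
t 14.75 j [ 0.219  0.924 -1.094  1.605  0.652  1.338  0.673] p [0.5647 0.2458 0.066 ] x [-0.264 -0.033 -0.964] y [-0.111  0.994 -0.004] F [-0.63  0.28  0.28] open 0.3536
linear [-0.0054, 0.0034, 0.0013] dr [-0.29, -0.41, 0.13] |d| 0.007 ang 0.5
```

View pics/w15.png

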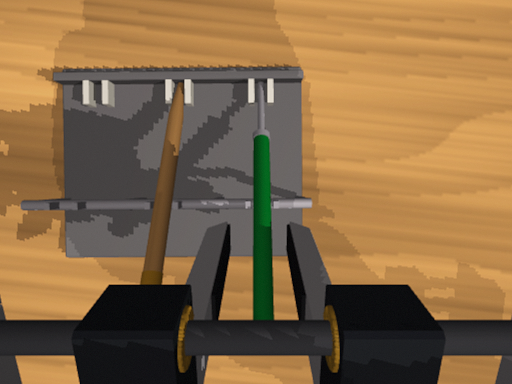

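Call:
step_arm:
  motion:
    - {"linear": [-0.004,0.0025,0.001],"dr": [0,0,0],"jaw": 0.5}
    - {"linear": [-0.004,0.0025,0.001],"dr": [0,0,0],"jaw": 0.7}
    - {"linear": [-0.004,0.0025,0.001],"dr": [0,0,0],"jaw": 0.78}
    - {"linear": [-0.004,0.0025,0.001],"dr": [0,0,0],"jaw": 0.9}
    - {"linear": [-0.004,0.0025,0.001],"dr": [0,0,0],"jaw": 1.0}
  squeeze: 8

```text
time_s: 15.3
eef_pos: [0.5672, 0.249, 0.0705]
ee_rot: [0.606, -0.045, 0.794, 0.032]
contact_force: [1.5, 0.0, 3.6]
opening: 0.102
```

Call:
step_arm:
  motion:
    - {"linear": [0,0,0],"dr": [0,0,0],"jaw": 1.0}
    - {"linear": [0,0,0],"dr": [0,0,0],"jaw": 1.0}

```text
time_s: 15.5
eef_pos: [0.5672, 0.249, 0.0706]
ee_rot: [0.606, -0.045, 0.794, 0.032]
contact_force: [1.3, 0.4, 1.8]
opening: 0.104
```

```bash
python3 go.py .567 .2495 .0708 6.6 -105 1; python3 - <<'E'
from rig import env
from h import *
import json
s=env.read_state(); json.dump(dict(p=list(map(float,s['eef_pos'])),r=list(map(float,s['ee_rot']))),open('pg.json','w'))
cv2.imwrite('pics/w16.png',env.capture('wrist')); show(env.read_state())
E
```

```text
t 15.5 j [ 0.214  0.922 -1.096  1.595  0.649  1.345  0.673] p [0.5672 0.249  0.0706] x [-0.262 -0.032 -0.964] y [-0.11   0.994 -0.003] F [1.28 0.39 1.84] open 0.1035
linear [-0.0001, 0.0005, -0.0002] dr [-0.29, -0.32, 0.08] |d| 0.001 ang 0.4
t 15.55 j [ 0.214  0.922 -1.096  1.595  0.649  1.345  0.673] p [0.5672 0.2491 0.0706] x [-0.262 -0.032 -0.964] y [-0.11   0.994 -0.003] F [ 0.39 -0.05  2.62] open 0.1003
```

View pics/w16.png

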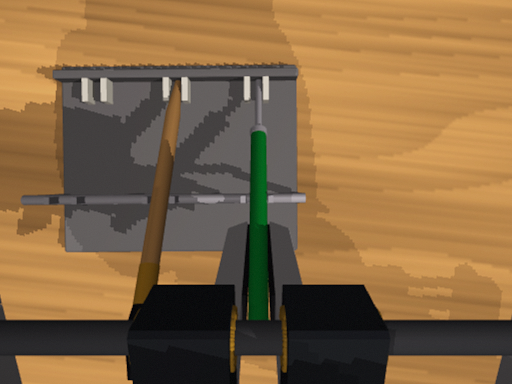

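Needle gripped (9.7 mm). Lift straight up.

Call:
step_arm:
  motion:
    - {"linear": [-0.01,0,-0.0027],"dr": [0,0,0],"jaw": 1.0}
    - {"linear": [-0.022,0,-0.006],"dr": [0,0,0],"jaw": 1.0}
    - {"linear": [-0.045,0,-0.012],"dr": [0,0,0],"jaw": 1.0}
    - {"linear": [-0.075,0,-0.02],"dr": [0,0,0],"jaw": 1.0}
    - {"linear": [-0.105,0,-0.028],"dr": [0,0,0],"jaw": 1.0}

```text
time_s: 16.05
eef_pos: [0.5678, 0.2497, 0.1822]
ee_rot: [0.606, -0.045, 0.794, 0.033]
contact_force: [0.8, 0.6, -1.0]
opening: 0.101
```

```bash
python3 go.py .57 .14 .28 -40 -90 1;python3 - <<'E'
from rig import env
from h import *
cv2.imwrite('pics/w17.png',env.capture('wrist'))
E
```

```text
t 16.05 j [ 0.235  0.802 -1.148  1.519  0.541  1.484  0.72 ] p [0.5678 0.2497 0.1822] x [-0.262 -0.031 -0.965] y [-0.111  0.994 -0.002] F [ 0.82  0.56 -0.97] open 0.101
linear [-0.0915, -0.1095, -0.0353] dr [46.06, -14.39, 6.29] |d| 0.147 ang 48.7
```

View pics/w17.png

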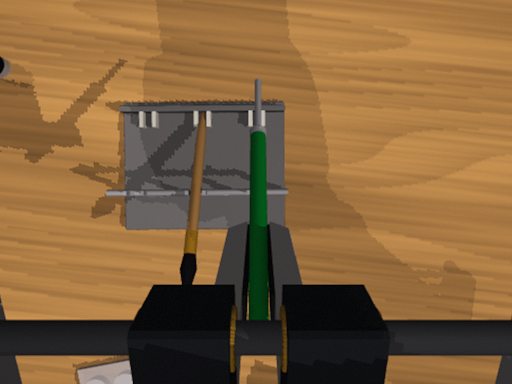

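Call:
step_arm:
  motion:
    - {"linear": [-0.035,-0.01,-0.012],"dr": [4,-1.2,0.5],"jaw": 1.0}
    - {"linear": [-0.06,-0.032,-0.02],"dr": [12,-4,1.6],"jaw": 1.0}
    - {"linear": [-0.075,-0.058,-0.027],"dr": [20,-6.5,2.8],"jaw": 1.0}
    - {"linear": [-0.085,-0.084,-0.032],"dr": [28,-9,3.9],"jaw": 1.0}
    - {"linear": [-0.0915,-0.1095,-0.035],"dr": [36,-11.4,5],"jaw": 1.0}

```text
time_s: 16.6
eef_pos: [0.5709, 0.1407, 0.2875]
ee_rot: [0.665, 0.185, 0.7, -0.184]
contact_force: [0.3, -0.5, -1.0]
opening: 0.099
```

```bash
python3 go.py .57 .06 .28 -70 -75 1
```

```text
t 16.6 j [ 0.501  0.467 -1.127  1.648  0.392  1.333  0.351] p [0.5709 0.1407 0.2875] x [-0.047  0.015 -0.999] y [ 0.504  0.864 -0.011] F [ 0.33 -0.46 -0.95] open 0.0994
linear [0.0063, -0.0701, 0.0402] dr [39.75, -16.82, -3.66] |d| 0.081 ang 43.3
```

Call:
step_arm:
  motion:
    - {"linear": [0.001,-0.014,0.008],"dr": [8,-3.4,-0.7],"jaw": 1.0}
    - {"linear": [0.003,-0.028,0.016],"dr": [16,-6.7,-1.5],"jaw": 1.0}
    - {"linear": [0.004,-0.042,0.024],"dr": [24,-10,-2.2],"jaw": 1.0}
    - {"linear": [0.005,-0.056,0.032],"dr": [32,-13.5,-2.9],"jaw": 1.0}
    - {"linear": [0.006,-0.07,0.04],"dr": [39.8,-16.8,-3.7],"jaw": 1.0}

```text
time_s: 17.1
eef_pos: [0.5695, 0.0601, 0.2824]
ee_rot: [0.651, 0.348, 0.5, -0.453]
contact_force: [-0.2, -0.0, 0.4]
opening: 0.101
```

```bash
python3 go.py .59 -.03 .28 -95 -52 1
```

```text
t 17.1 j [ 0.385  0.312 -0.923  1.774  0.53   1.267 -0.35 ] p [0.5695 0.0601 0.2824] x [ 0.09  -0.241 -0.966] y [0.938 0.347 0.001] F [-0.2  -0.03  0.38] open 0.1009
linear [0.0259, -0.012, 0.0879] dr [22.81, -22.73, -11.4] |d| 0.092 ang 34.2
```

Call:
step_arm:
  motion:
    - {"linear": [0.005,-0.002,0.018],"dr": [4.6,-4.5,-2.3],"jaw": 1.0}
    - {"linear": [0.01,-0.005,0.035],"dr": [9.1,-9.1,-4.6],"jaw": 1.0}
    - {"linear": [0.0155,-0.007,0.053],"dr": [13.7,-13.6,-6.8],"jaw": 1.0}
    - {"linear": [0.021,-0.01,0.07],"dr": [18.2,-18.2,-9.1],"jaw": 1.0}
    - {"linear": [0.026,-0.012,0.088],"dr": [22.8,-22.7,-11.4],"jaw": 1.0}

```text
time_s: 17.6
eef_pos: [0.5899, -0.0296, 0.282]
ee_rot: [-0.607, -0.324, -0.294, 0.663]
contact_force: [0.0, 0.2, -0.3]
opening: 0.099
```

```bash
python3 go.py .5915 -.093 .262 -100 -45 1
```

```text
t 17.6 j [ 0.137  0.464 -0.714  1.678  0.798  1.613 -0.859] p [ 0.5899 -0.0296  0.282 ] x [-0.053 -0.615 -0.787] y [ 0.996 -0.089  0.003] F [ 0.01  0.21 -0.3 ] open 0.099
linear [0.0546, 0.0072, 0.0372] dr [3.54, -6.87, -3.35] |d| 0.066 ang 8.4
```

Call:
step_arm:
  motion:
    - {"linear": [0.015,0.002,0.009],"dr": [0.9,-1.7,-0.8],"jaw": 1.0}
    - {"linear": [0.03,0.004,0.019],"dr": [1.8,-3.4,-1.7],"jaw": 1.0}
    - {"linear": [0.045,0.006,0.03],"dr": [2.7,-5.1,-2.5],"jaw": 1.0}
    - {"linear": [0.0546,0.0072,0.0372],"dr": [3.5,-6.9,-3.3],"jaw": 1.0}
    - {"linear": [0.0546,0.0072,0.0372],"dr": [3.5,-6.9,-3.3],"jaw": 1.0}

```text
time_s: 18.1
eef_pos: [0.591, -0.095, 0.2612]
ee_rot: [-0.593, -0.292, -0.245, 0.709]
contact_force: [-0.9, 0.3, -0.6]
opening: 0.101
```

```bash
python3 chk.py 18 probe
```

```text
t 18.1 j [ 0.141  0.524 -0.64   1.688  0.876  1.655 -0.911] p [ 0.591  -0.095   0.2612] x [-0.125 -0.698 -0.705] y [ 0.985 -0.175 -0.001] F [-0.9   0.28 -0.64] open 0.1006
tip [ 0.5919 -0.0945  0.1374] axis [0.005 0.007 1.   ]
scene tip [248.7 184.4] top [247.5  97.1]
 crop origin 183 75 x4
top tip [281.4 160.5] top [287.8 144. ]
 crop origin 219 87 x4
wrist tip [260.7  83.2] top [263.1 343. ]
```

View pics/scene18c.png

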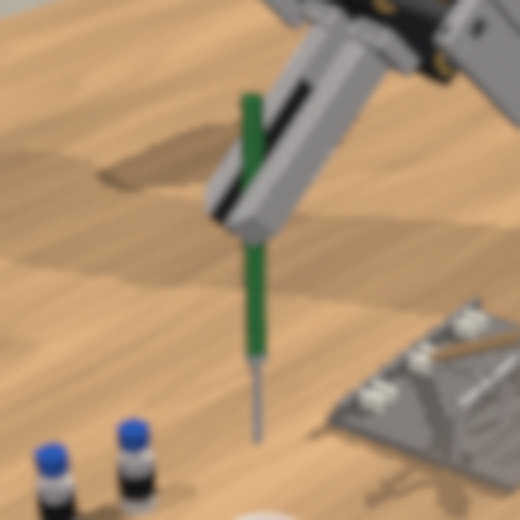

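View pics/top18c.png

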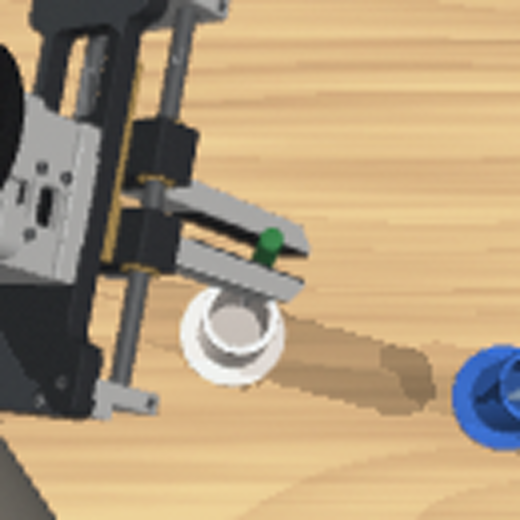

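View pics/wrist18.png

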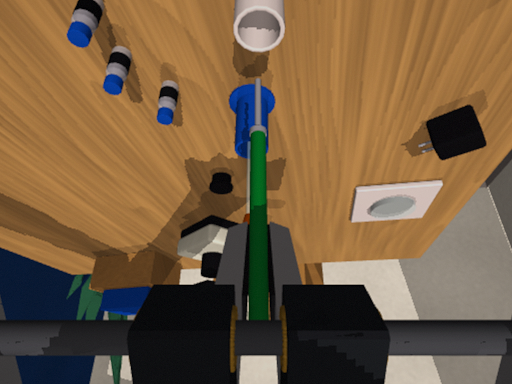

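Call:
step_arm:
  motion:
    - {"linear": [0.0106,0,-0.0106],"dr": [0,0,0],"jaw": 1.0}
    - {"linear": [0.0248,0,-0.0248],"dr": [0,0,0],"jaw": 1.0}
    - {"linear": [0.039,0,-0.039],"dr": [0,0,0],"jaw": 1.0}
    - {"linear": [0.053,0,-0.053],"dr": [0,0,0],"jaw": 1.0}
    - {"linear": [0.0565,0,-0.0565],"dr": [0,0,0],"jaw": 1.0}

```text
time_s: 18.75
eef_pos: [0.5906, -0.0926, 0.1791]
ee_rot: [-0.594, -0.292, -0.247, 0.708]
contact_force: [-0.1, 0.1, -0.3]
opening: 0.107
```

```bash
python3 chk.py 19 probe
```

```text
t 18.75 j [ 0.122  0.618 -0.622  1.746  0.918  1.569 -1.019] p [ 0.5906 -0.0926  0.1791] x [-0.124 -0.696 -0.707] y [ 0.985 -0.171 -0.004] F [-0.11  0.07 -0.29] open 0.1073
tip [ 0.5913 -0.0917  0.0553] axis [0.007 0.005 1.   ]
scene tip [250.3 218.3] top [249.3 141.7]
 crop origin 184 114 x4
top tip [277.7 166.2] top [282.7 152.9]
 crop origin 215 94 x4
wrist tip [259.9  79.6] top [262.1 340.1]
```

View pics/scene19c.png

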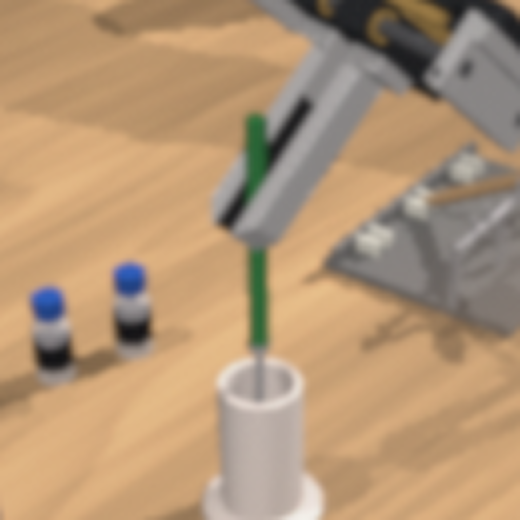

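View pics/wrist19.png

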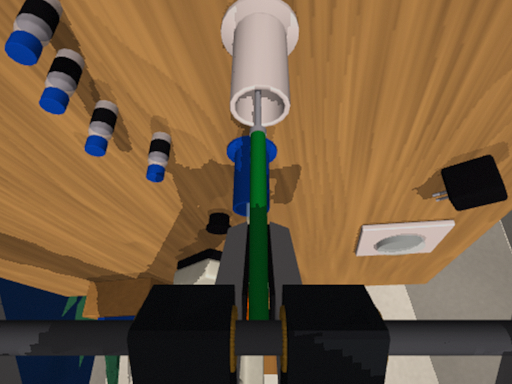

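Call:
step_arm:
  motion:
    - {"linear": [0.0092,0,-0.0092],"dr": [0,0,0],"jaw": 1.0}
    - {"linear": [0.0184,0,-0.0184],"dr": [0,0,0],"jaw": 1.0}
    - {"linear": [0.0255,0,-0.0255],"dr": [0,0,0],"jaw": 1.0}
    - {"linear": [0.029,0,-0.029],"dr": [0,0,0],"jaw": 1.0}
    - {"linear": [0.029,0,-0.029],"dr": [0,0,0],"jaw": 1.0}

```text
time_s: 19.4
eef_pos: [0.5913, -0.0923, 0.1401]
ee_rot: [-0.594, -0.292, -0.247, 0.707]
contact_force: [-0.4, -0.4, -0.6]
opening: 0.101
```

Call:
step_arm:
  motion:
    - {"linear": [0.0014,0,-0.0014],"dr": [0,0,0],"jaw": 1.0}
    - {"linear": [0.0028,0,-0.0028],"dr": [0,0,0],"jaw": 1.0}
    - {"linear": [0.0028,0,-0.0028],"dr": [0,0,0],"jaw": 1.0}

```text
time_s: 19.7
eef_pos: [0.5913, -0.0923, 0.1361]
ee_rot: [-0.594, -0.292, -0.247, 0.707]
contact_force: [0.5, 0.6, -0.9]
opening: 0.103
```

Call:
step_arm:
  motion:
    - {"linear": [0.0014,0,-0.0014],"dr": [0,0,0],"jaw": 1.0}
    - {"linear": [0.0014,0,-0.0014],"dr": [0,0,0],"jaw": 1.0}

```text
time_s: 19.9
eef_pos: [0.5913, -0.0924, 0.1341]
ee_rot: [-0.594, -0.292, -0.247, 0.707]
contact_force: [-0.4, -0.3, 0.0]
opening: 0.1
```

Call:
step_arm:
  motion:
    - {"linear": [0.0014,0,-0.0014],"dr": [0,0,0],"jaw": 1.0}
    - {"linear": [0.0021,0,-0.0021],"dr": [0,0,0],"jaw": 1.0}
    - {"linear": [0.0021,0,-0.0021],"dr": [0,0,0],"jaw": 1.0}

```text
time_s: 20.2
eef_pos: [0.5913, -0.0924, 0.131]
ee_rot: [-0.594, -0.292, -0.247, 0.707]
contact_force: [-0.9, -0.3, 0.8]
opening: 0.104
```

Call:
step_arm:
  motion:
    - {"linear": [0.0007,0,-0.0007],"dr": [0,0,0],"jaw": 1.0}
    - {"linear": [0.0014,0,-0.0014],"dr": [0,0,0],"jaw": 1.0}
    - {"linear": [0.0014,0,-0.0014],"dr": [0,0,0],"jaw": 1.0}

```text
time_s: 20.5
eef_pos: [0.5916, -0.0927, 0.13]
ee_rot: [-0.595, -0.292, -0.246, 0.707]
contact_force: [-0.5, 0.3, 9.9]
opening: 0.108
```

Call:
step_arm:
  motion:
    - {"linear": [0.0012,0,0.0028],"dr": [0,1.2,0],"jaw": 1.0}
    - {"linear": [0.0032,0,0.0048],"dr": [0,2.5,0],"jaw": 1.0}
    - {"linear": [0.0052,0,0.0068],"dr": [0,3.7,0],"jaw": 1.0}
    - {"linear": [0.007,0,0.0085],"dr": [0,5,0],"jaw": 1.0}
    - {"linear": [0.007,0,0.0085],"dr": [0,5,0],"jaw": 1.0}

```text
time_s: 21.0
eef_pos: [0.5896, -0.1048, 0.1315]
ee_rot: [-0.583, -0.324, -0.271, 0.694]
contact_force: [0.2, -0.7, -0.9]
opening: 0.102
```

Call:
step_arm:
  motion:
    - {"linear": [0,0,0],"dr": [0,0,0],"jaw": 0.76}
    - {"linear": [0,0,0],"dr": [0,0,0],"jaw": 0.7}
    - {"linear": [0,0,0],"dr": [0,0,0],"jaw": 0.55}
    - {"linear": [0,0,0],"dr": [0,0,0],"jaw": 0.4}

```text
time_s: 21.4
eef_pos: [0.5896, -0.1045, 0.1314]
ee_rot: [-0.583, -0.324, -0.272, 0.694]
contact_force: [0.5, -0.3, -0.4]
opening: 0.27
```

```bash
python3 chk.py 20 probe
```

```text
t 21.4 j [ 0.181  0.641 -0.631  1.788  0.923  1.446 -1.034] p [ 0.5896 -0.1045  0.1314] x [-0.111 -0.633 -0.766] y [ 0.985 -0.173  0.   ] F [ 0.51 -0.34 -0.37] open 0.2702
tip [ 0.5926 -0.0931  0.0082] axis [-0.012 -0.08   0.997]
scene tip [250.7 236.9] top [243.  168.3]
 crop origin 181 137 x4
top tip [277.2 168.4] top [289.3 158. ]
 crop origin 218 98 x4
wrist tip [261.1  81.1] top [263.3 344.5]
```

View pics/scene20c.png

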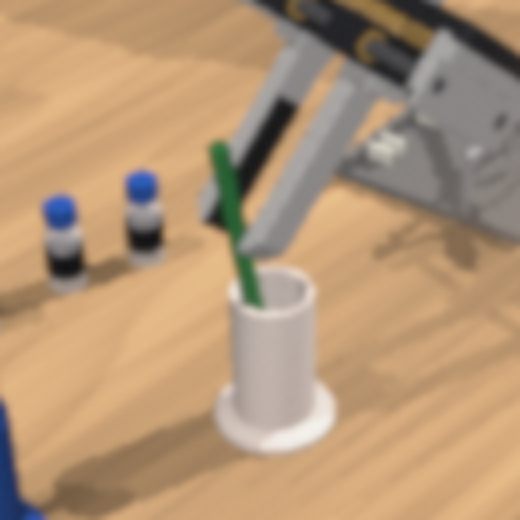

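View pics/wrist20.png

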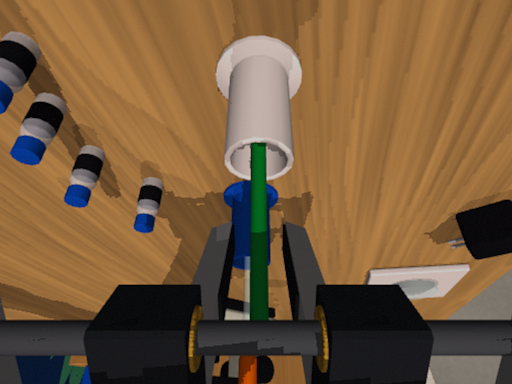

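Needle leans away freely. Retreat along the tool axis.

Call:
step_arm:
  motion:
    - {"linear": [0,0,0],"dr": [0,0,0],"jaw": 0.15}
    - {"linear": [-0.02,0,0],"dr": [0,0,0],"jaw": 0.15}
    - {"linear": [-0.05,0,0],"dr": [0,0,0],"jaw": 0.15}
    - {"linear": [-0.09,0,0],"dr": [0,0,0],"jaw": 0.15}
    - {"linear": [-0.13,0,0],"dr": [0,0,0],"jaw": 0.15}

```text
time_s: 22.05
eef_pos: [0.604, -0.0204, 0.2332]
ee_rot: [-0.583, -0.324, -0.272, 0.694]
contact_force: [0.5, 0.1, 0.5]
opening: 0.425
```

```bash
python3 go.py .57 .12 .33 -60 -80 1; python3 - <<'E'
from rig import env
from h import *
s=env.capture('scene'); cv2.imwrite('pics/s21.png',s); cv2.imwrite('pics/t21.png',env.capture('top'))
cv2.imwrite('pics/s21c.png',cv2.resize(s[120:300,100:350],(800,576),interpolation=cv2.INTER_CUBIC))
E
```

```text
t 22.05 j [ 0.085  0.576 -0.681  1.64   0.821  1.64  -0.981] p [ 0.604  -0.0204  0.2332] x [-0.111 -0.633 -0.766] y [ 0.985 -0.173 -0.   ] F [0.48 0.07 0.47] open 0.4252
linear [-0.1592, -0.0578, -0.0393] dr [-36.62, 28.74, 17.07] |d| 0.174 ang 49.6
```

View pics/s21c.png

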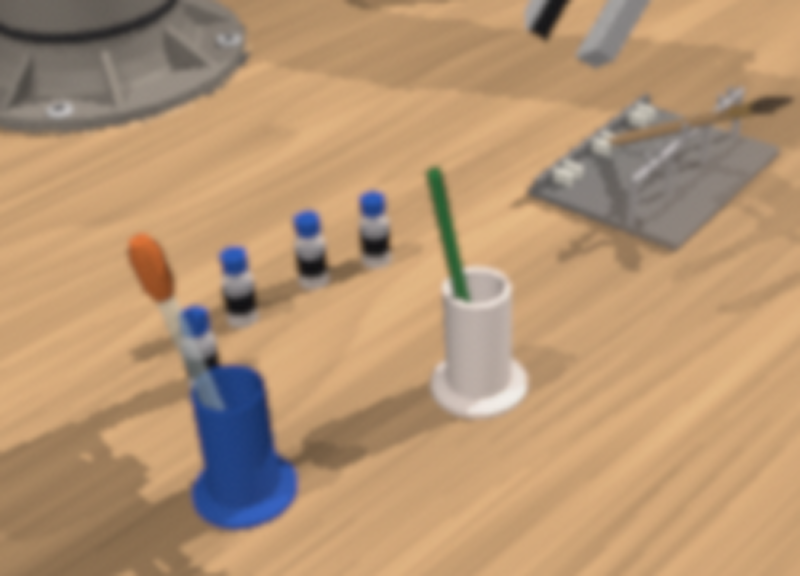

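View pics/t21.png

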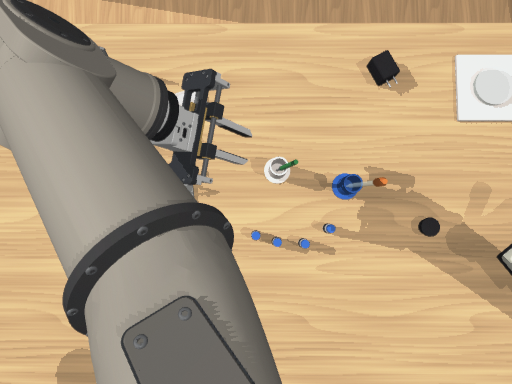

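```bash
python3 - <<'E'
from rig import env
from h import *
pt=env.camera_params('top'); ps=env.camera_params('scene')
for n,a,b,L in (('pip',(384,182),(143.5,195),.19),('probe',(295,162),(235.6,173.7),.17)):
    X,e=tri([pt,ps],[a,b]); print(n,X.round(4),np.round(e,4),'tilt est',np.arccos((X[2]-.007)/L).round(3))
E
```

```text
pip [ 0.5437 -0.2835  0.1887] [0.0002 0.0002] tilt est 0.297
probe [ 0.584  -0.1188  0.169 ] [0.0003 0.0003] tilt est 0.307
```

```bash
python3 -c "
from rig import env
print(env.sign_off(), env.read_state()['time_s'])"
```

```text
the job is handed in; nothing more can be done
the job is handed in; nothing more can be done
```

The pipette stands in the blue cup with its bulb up, and the needle stands point down in the white cup. I handed the job in at about 22 s of the 72 s. The hand-in gives no verdict, so what follows rests on my own checks.

- **Pipette:** I held it on the glass at 4 N and lowered it until the wrist read a 4–5 N push from the cup floor. It was then leaned 5° away from the palm before the jaws opened.
- **Needle:** It was gripped at 8 N, touched the cup floor at about 10 N, and was released the same way.
- **Last check:** In the final pictures both items lean in their cups, each by about 0.30 rad by triangulating its upper end (limit 0.45). The cups and all four vials are upright, and the brush is on its rest. The open gripper was about 10 cm clear of everything.

- **Where the checks disagreed:** While carrying, camera and arm readings differed by about 3–5 mm, and arm readings jittered by 2–3 mm. The floor contact force settled the height. I did not see the tips on the cup floors directly.
- **Detour:** Before the first grasp I tried a tool pose at the blue cup that ran close to joint limits. I switched to a sideways approach, and nothing was touched.

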